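# Hang the lacquered drums to cure and put the tube to bed in its case

## Robot

A 6-joint arm with a two-finger parallel gripper is mounted at the origin on the work surface. World frame = base frame: x ahead of the robot, y to its left, z up, the work surface at z = 0. Lengths are in m, angles in rad, forces in N, time in s.
With the tool pointing down it reaches from about 0.25 to 0.775 m from the base axis. Payload 4 kg.
Tool frame: the origin (TCP) lies on the centre line of the jaws, within the pads' length; the fingertips stand robot.tips_ahead ahead of it and the grasp point (between the pads) lies 8 mm behind it (robot.tips_ahead is the distance from the TCP to the fingertips, in m); z points along the fingers, y is the line along which they close (so a half turn about z gives the same grasp; the last joint's range is limited). The gripper opens to 94 mm and grips with 3 to 60 N. Pads are 16 mm wide; open, the fingers measure 119 mm over their backs; the gripper's body (75 mm by 177 mm) begins 78 mm behind the grasp point.
Start: joints at [-1.389, 0.087, 1.371, -0, 1.684, -0.103], TCP at [0.155, -0.528, 0.185] pointing down, gripper open.
Joint ranges: [-3.1, 3.1], [-0.76, 2.03], [0.27, 2.55], [-1.08, 4.22], [0.17, 2.65], [-2.57, 2.57]. Speed limits (rad/s): [2.79, 2.79, 3.14, 3.14, 3.14, 3.14].

## Interface

Orientations are given as [roll, pitch, yaw] about the fixed x, y, z axes, in that order (R = Rz(yaw) Ry(pitch) Rx(roll)).
In Python, from bench import robot, snapshot, close_job, spotter gives the robot as it stands. The module is installed in compiled form; this text tells all that it offers.
- The arm moves only by the tool servo_tool, never from a script. Its argument "commands" is one flat list of numbers, 7 for each row, row after row: the shift along the tool's x, y, z in m, then the turn, a rotation vector about the tool's x, y, z in degrees, then the finger opening in m, from 0 to 0.094. In form: [x, y, z, ax, ay, az, grip, x, y, z, ax, ay, az, grip, ...]. A call has 1 to 10 rows; each row is the pose to reach, as a shift and turn from the pose commanded when the call began, along the tool's axes at that moment; what a row does not reach only later rows make up. A row lasts 1/8 s, in which the tool goes at most 62.5 mm and 10.7 degrees, less where a joint would pass 70% of its speed; a pose out of reach is approached as far as the arm can. A call with a gripper value outside its range is refused whole. The fingers move at their own pace and stop on an object; the grip force is fixed at half the most. Time passes only in rows, so rows that repeat a pose let the fingers close. It gives the time, the measured TCP pose, the force, the opening and the grip force at its end, in the units of the state.
- robot.get_obs(): the state, without advancing time (a new reading comes with each control period).
- snapshot(name): name is "scene" or "top" or "wrist"; returns a dict with "img" (480x640x3 uint8, blue, green, red), "camera_matrix" (3x3 intrinsics, pixels), "extrinsics" (4x4, takes a point from camera to world coordinates); the wrist camera has in their place "hand_eye" (4x4, takes a point from camera to tool coordinates, whose origin is the TCP and whose axes are the flange's). Camera axes: x right, y down, z forward; pixel columns grow to the right and rows downward; lengths in m; the calibration is good to about 2 mm. The wrist camera is an equidistant fisheye: a pixel r from the principal point sees the ray r / f radians off the axis. A picture is of the moment at which its call begins: read the wrist's pose just before it. There is no depth.
- close_job(): hands the job in; it is judged then, once.
Trained networks look in a picture, given as the dict that the camera call returned (one of the last four; its "shot" number tells which), for a name from the list of things; names that differ only in an ending like _2 or _b are one class to them, and where a whole thing is asked for, a point or a joint stands for the part that bears it (a point fixed in the world has none). Each returns a list of dicts, best first, with "conf" (0 to 1); they miss things now and then, are a little off and sometimes report something else, mostly with a low value. They report only what shows in the picture. A call takes as long as a camera call.
- spotter.trace(name, picture): "region" (480x640 bool, what is visible of it) and "box" ([left, top, width, height] in pixels, round what is visible of it).
The state is a dict: "time": time; "joint_positions": joint angles; "qvel": joint speeds; "joint_torque": joint torques, N m; "tool_pos": TCP position; "ee_rot": TCP orientation; "wrist_force": force on the tool from outside, world axes, zero at the start; "wrist_torque": the same for the moment, N m; "width": finger opening in m; "finger_force": force on a finger pad.
Only numpy, scipy, OpenCV 4.12 (cv2) and the standard library are available. Lean on these libraries where they do the work, as an engineer would, in place of code of your own. Each camera call takes 0.05 s, during which the arm holds its last target. There are 200 camera calls.

## Task

Put the freshly finished barometer parts away: hook every drum hanger standing on the bench onto the steel rail at the open end, where the keeper bar does not cover the rail, and slide them along under the keeper so that each hangs centred at a brass mark, no two at the same mark. Lay the upright brass tube on its side in the cradle of the walnut case and press the case's lid shut past its catch. Leave the other things on the bench undisturbed.

Things in the scene. Friction and masses are not known exactly. Their poses are not given: they have to be found in the camera images.
- rack: Fixed curing rail on a foot board 120 x 500 x 12 mm. Origin: on the bench under the rail's middle; y along the rail, +x away from the robot, z up. Steel rail 12 mm thick, axis x = 0, z = 170 mm, y -240 to +240 mm between end posts. Keeper bar 10 mm thick, z 189 to 197 mm, right above the rail from y = -240 to +105 mm: crowns slide under it but cannot be lifted on or off there.
- mark1 (a point): Mark 1, nearest the open end: middle of a brass band 8 mm wide on rail and keeper; the point lies on top of the rail (z = 176 mm) at rack y = +60 mm. Marks are 80 mm apart and each suits any hanger; hangers cannot pass one another, so fill the farther marks first.
- mark2 (a point): Mark 2, likewise, at rack y = -20 mm
- mark3 (a point): Mark 3, likewise, at rack y = -100 mm
- mark4 (a point): Mark 4, likewise, farthest from the open end, at rack y = -180 mm
- loading (a point): On top of the rail (z = 176 mm) in the middle of its open end, rack y = +165 mm. Hangers can be hooked on here, with the hook between y = 125 and 195 mm. The keeper is carried at y = 96 mm by an arm from a 12 mm post behind the rail (x = +56 mm), which does not hinder sliding.
- hanger1: Hanger, standing upright; may be absent (None). Origin: centre of underside, z up; 0.35 kg. Brass drum 64 mm across, z 0 to 30 mm; steel strap hook above it (see hanger1_hook). Teak grip block in front of the strap: x -42 to -14, 16 wide along y, z 106 to 143 mm; take it from above, fingers closing along y, at (-28, 0, 127) mm.
- hanger2: Another hanger, same shape and frame as hanger1; may be absent (None)
- hanger3: Another hanger, same shape and frame as hanger1; may be absent (None)
- hanger4: Another hanger, same shape and frame as hanger1; may be absent (None)
- hanger1_hook (a point): Middle of the crown's underside, hanger (0, 0, 110) mm; rests on the rail when hung. 18 mm wide strap: upright at x = -12.5, crown z 110 to 115, lip at x = +12.5 down to z = 88 mm, 20 mm wide inside. The J opens to +x below the lip: bring it from the rail's -x side, lip above the rail, grip block towards -x, then lower. It hangs plumb; knocked, it may swing for some seconds.
- hanger2_hook (a point): The same point on hanger2
- hanger3_hook (a point): The same point on hanger3
- hanger4_hook (a point): The same point on hanger4
- tube: Brass instrument tube, a closed cylinder 36 mm in diameter and 130 mm long, 0.25 kg, with a hexagonal nut at each end (40 mm across flats, 12 mm long; should it fall over, it lies on these with its axis 20 mm up), standing upright on the bench at the start. Origin: centre of its lower end; z along its axis. Either end may point either way in the cradle.
- tube_mid (a point): Middle of the tube (on the axis, 65 mm from either end)
- case: Fixed walnut case, an open tray 140 (x) x 210 (y) x 34 mm, walls 6 mm. Origin: centre of underside; front at its -x side (looks to the robot's right), hinge along its +x side. Cradle inside for a tube lying along y: 90 degree V saddles at y = -36 and +36 mm (12 mm wide) between end stops at y = -75 and +75 mm (4 mm thick, 26 mm tall). About 45 mm free on each side of the tube.
- cradle (a point): Where the middle of the tube lies in the cradle: case (0, 0, 34) mm, level with the tray's rim, so the tube's upper half stands above it
- lid (a joint): Angle of the case's domed lid, rad: 0 shut, grows as it opens upward to 1.75; starts at 1.6 to 1.75. Stiff hinge: it stays where left; about 2 N at its edge moves it. A sprung catch at the front stops it at about 0.07; from there about 10 N down on the front edge snaps it shut (below 0.02), and it stays shut.
- lid_hinge (a point): On the hinge axis, middle of its length: case (70, 0, 34.5) mm. Its axes turn with the lid, about +y as it opens; at angle 0 they are the case's
- lid_edge (a point): Middle of the lid's front top edge: (-140, 0, +32) mm from the hinge in the lid's axes. Lid 140 x 210 mm, its flat outside 32 mm above the hinge axis when shut, skirt all round. A brass hasp 22 mm wide in the middle of the front stands 10 mm out and hangs down over the catch.
- dial: Bystander: flat porcelain compass dial, 100 mm in diameter, 7 mm thick; origin at its underside
- prism: Bystander: glass prism lying along its x, 70 mm long, 30 mm wide, 26 mm tall; origin at its underside
- barometer: Bystander: round walnut barometer, 140 mm in diameter, 42 mm tall; origin at its underside

How it is judged:
On the way, in this order (a step that is already met when the one before it is completed fails the run):
1. the tube lies on its side in the cradle while the lid is open (x of tube_mid in the frame of case between -0.01 and 0.01 m and y of tube_mid in the frame of case between -0.025 and 0.025 m and z of tube_mid in the frame of case between 0.026 and 0.042 m and angle between the z axis of tube and the y axis of case, either way round below 0.12 rad and value of joint lid above 0.3 rad), for 0.2 s.
2. the lid is pressed shut past its catch (value of joint lid below 0.025 rad), for 0.2 s.
At the end, for the whole second after the job is handed in: Every hanger present hangs plumb (0.3 rad) and nearly still (0.12 m/s) on the rail, hook within 10 mm along the rail of a mark, no two at one mark; the tube lies in the cradle (within 10 mm sideways, 25 mm lengthways, 0.12 rad); the lid is below 0.025 rad (x of hanger1_hook in the frame of rack between -0.013 and 0.013 m and z of hanger1_hook in the frame of rack between 0.171 and 0.185 m and angle between each of hanger1, hanger2, hanger3, hanger4's own z axis and vertical below 0.3 rad and (y of hanger1_hook in the frame of rack between 0.05 and 0.07 m or y of hanger1_hook in the frame of rack between -0.03 and -0.01 m or y of hanger1_hook in the frame of rack between -0.11 and -0.09 m or y of hanger1_hook in the frame of rack between -0.19 and -0.17 m) and linear speed of each of hanger1, hanger2, hanger3, hanger4 below 0.12 m/s and x of hanger2_hook in the frame of rack between -0.013 and 0.013 m and z of hanger2_hook in the frame of rack between 0.171 and 0.185 m and (y of hanger2_hook in the frame of rack between 0.05 and 0.07 m or y of hanger2_hook in the frame of rack between -0.03 and -0.01 m or y of hanger2_hook in the frame of rack between -0.11 and -0.09 m or y of hanger2_hook in the frame of rack between -0.19 and -0.17 m) and x of hanger3_hook in the frame of rack between -0.013 and 0.013 m and z of hanger3_hook in the frame of rack between 0.171 and 0.185 m and (y of hanger3_hook in the frame of rack between 0.05 and 0.07 m or y of hanger3_hook in the frame of rack between -0.03 and -0.01 m or y of hanger3_hook in the frame of rack between -0.11 and -0.09 m or y of hanger3_hook in the frame of rack between -0.19 and -0.17 m) and x of hanger4_hook in the frame of rack between -0.013 and 0.013 m and z of hanger4_hook in the frame of rack between 0.171 and 0.185 m and (y of hanger4_hook in the frame of rack between 0.05 and 0.07 m or y of hanger4_hook in the frame of rack between -0.03 and -0.01 m or y of hanger4_hook in the frame of rack between -0.11 and -0.09 m or y of hanger4_hook in the frame of rack between -0.19 and -0.17 m) and horizontal distance between hanger1_hook and hanger2_hook above 0.05 m and horizontal distance between each of hanger1_hook, hanger2_hook and hanger3_hook above 0.05 m and horizontal distance between each of hanger1_hook, hanger2_hook, hanger3_hook and hanger4_hook above 0.05 m and x of tube_mid in the frame of case between -0.01 and 0.01 m and y of tube_mid in the frame of case between -0.025 and 0.025 m and z of tube_mid in the frame of case between 0.026 and 0.042 m and angle between the z axis of tube and the y axis of case, either way round below 0.12 rad and value of joint lid below 0.025 rad); the robot touches nothing.
It fails at once if the porcelain dial is shoved or knocked more than 40 mm (distance of dial from where it was at the start of the episode above 0.04 m).
It fails at once if the glass prism is shoved or knocked more than 40 mm (distance of prism from where it was at the start of the episode above 0.04 m).
It fails at once if the walnut barometer is shoved or knocked more than 40 mm (distance of barometer from where it was at the start of the episode above 0.04 m).
Of hanger1, hanger2, hanger3, hanger4 only 3 to 4 are there at a start; the rules pass over those that are not, and their reading is None.
At some moment in a run one of hanger1, hanger2, hanger3, hanger4, tube may be knocked a few centimetres aside while the robot is not near it.
It also fails if it takes over 210 s, if anything falls off the work surface, if the arm or the gripper's body presses on something with over 40 N, if the wrist force passes 120 N, or if a joint passes its speed limit or range.

## Working session

There is one attempt and no reset: what is moved stays moved. The work goes in short steps, Python scripts to look and compute and a tool call to move; the robot and the scene stay as the last step left them, time stands still between calls to the robot, and variables do not carry over. Pictures are saved under pics/ and viewed, at most 14 in all, crops included, and the job is handed in when it is done.

Besides the shell and the picture viewer there is one more tool, called as name(argument=value, ...), one argument or row to a line, values as JSON. servo_tool: Moves the arm, as the interface text tells. Its arguments: {"type":"object","properties":{"commands":{"type":"array","items":{"type":"number"}}},"required":["commands"]}

```bash
mkdir -p pics; python3 - <<'E'
from bench import robot, snapshot, spotter
import cv2, numpy as np
o=robot.get_obs(); print({k:np.round(v,3) for k,v in o.items()}, robot.tips_ahead)
np.set_printoptions(precision=4,suppress=True)
for n in ("scene","top"):
    s=snapshot(n); cv2.imwrite(f"pics/{n}0.png",s["img"]); print(n,s["camera_matrix"],s["extrinsics"],s["shot"])
    for t in ("rack","hanger1","tube","case","lid","dial","prism","barometer"):
        for r in spotter.trace(t,s): print(t,round(r["conf"],2),r["box"])
E
```

```text
{'time': np.float64(0.0), 'joint_positions': array([-1.389,  0.088,  1.372, -0.   ,  1.684, -0.103]), 'qvel': array([ 0.   , -0.001,  0.   , -0.002,  0.   , -0.001]), 'joint_torque': array([-2.0000e-03, -3.4018e+01, -3.0243e+01,  7.2000e-02,  3.3000e-02,
       -0.0000e+00]), 'tool_pos': array([ 0.154, -0.527,  0.184]), 'ee_rot': array([-3.139, -0.   ,  0.285]), 'wrist_force': array([-0.82 ,  0.14 , -0.342]), 'wrist_torque': array([-0.013, -0.036, -0.027]), 'finger_force': np.float64(0.0), 'width': np.float64(0.094)} 0.011
scene [[487.1451   0.     319.9027]
 [  0.     487.1451 235.8456]
 [  0.       0.       1.    ]] [[-0.6691  0.609  -0.4259  0.9542]
 [ 0.7431  0.5549 -0.3741  0.4034]
 [ 0.0086 -0.5668 -0.8238  1.1096]
 [ 0.      0.      0.      1.    ]] 1
rack 0.82 [164.2, 191.3, 179.0, 178.9]
rack 0.26 [459.6, 289.6, 58.7, 52.4]
hanger1 0.97 [228.3, 159.4, 25.7, 46.9]
hanger1 0.9 [276.3, 191.3, 24.8, 54.0]
hanger1 0.84 [246.0, 177.6, 21.7, 56.3]
hanger1 0.61 [297.8, 226.5, 22.3, 48.4]
tube 0.62 [340.1, 242.7, 24.6, 42.0]
tube 0.32 [162.2, 193.5, 179.3, 174.6]
case 0.97 [350.3, 30
[... 443 characters left out ...]
 -0.048 ]
 [-0.0124 -0.0992 -0.995   1.1897]
 [ 0.      0.      0.      1.    ]] 2
rack 0.67 [245.4, 155.3, 242.7, 68.3]
hanger1 0.92 [450.2, 256.8, 35.2, 28.1]
hanger1 0.65 [360.1, 260.3, 35.2, 28.3]
hanger1 0.63 [240.2, 151.7, 247.9, 75.4]
hanger1 0.61 [405.1, 244.0, 37.1, 29.4]
hanger1 0.57 [320.3, 240.5, 25.8, 30.6]
tube 0.88 [281.7, 267.3, 20.6, 19.0]
case 0.69 [113.4, 188.5, 114.9, 99.7]
case 0.28 [118.9, 311.2, 65.2, 57.9]
lid 0.72 [114.7, 189.8, 55.7, 98.4]
lid 0.69 [242.5, 152.1, 242.1, 71.3]
dial 0.88 [478.8, 198.8, 43.2, 41.5]
prism 0.68 [353.4, 217.3, 17.2, 27.3]
prism 0.54 [406.8, 246.2, 33.7, 26.4]
prism 0.29 [242.8, 150.8, 245.5, 72.0]
barometer 0.83 [118.9, 310.3, 63.3, 55.4]
```

```bash
cd pics; python3 -c "
import cv2
t=cv2.imread('top0.png')[130:390,90:540]; cv2.imwrite('t1.png',cv2.resize(t,(800,462),interpolation=cv2.INTER_CUBIC))
t=cv2.imread('scene0.png')[140:440,130:530]; cv2.imwrite('s1.png',cv2.resize(t,(800,600),interpolation=cv2.INTER_CUBIC))"
```

```text
(no output)
```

View pics/t1.png

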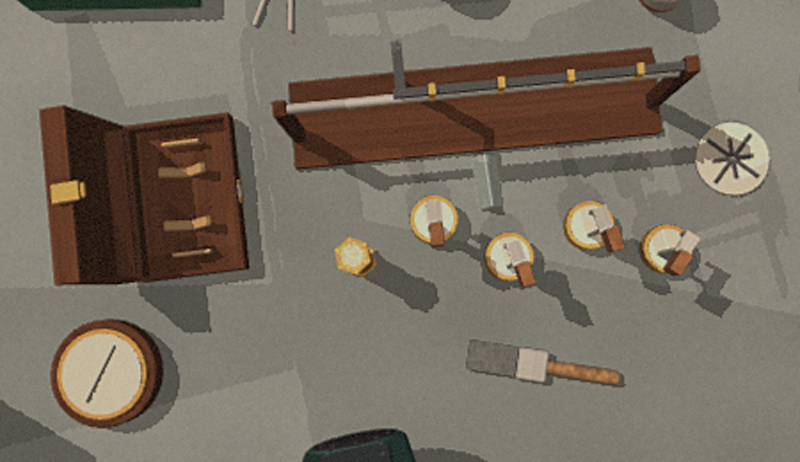

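View pics/s1.png

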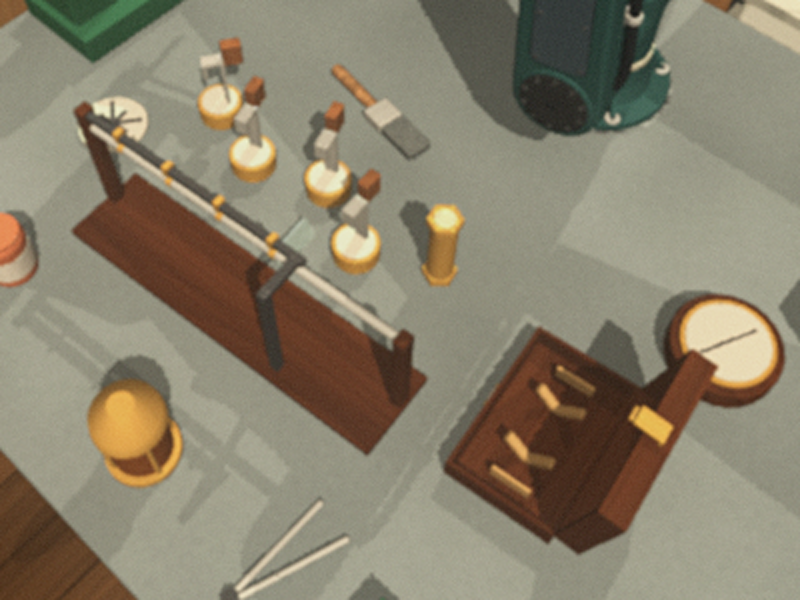

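```bash
cat > h.py <<'E'
import numpy as np, cv2
from scipy.optimize import least_squares
from scipy.spatial.transform import Rotation as Ro
np.set_printoptions(precision=4,suppress=True)
K={'s':np.array([[487.1451,0,319.9027],[0,487.1451,235.8456],[0,0,1]]),'t':np.array([[496.0462,0,323.7238],[0,496.0462,250.7229],[0,0,1]])}
E={'s':np.array([[-0.6691,.609,-.4259,.9542],[.7431,.5549,-.3741,.4034],[.0086,-.5668,-.8238,1.1096]]),'t':np.array([[-.014,-.995,.0993,.3666],[-.9998,.0152,.0109,-.048],[-.0124,-.0992,-.995,1.1897]])}
def proj(c,P):
    q=(np.asarray(P)-E[c][:,3])@E[c][:,:3]; q=q@K[c].T; return q[...,:2]/q[...,2:]
def full(c,u):  # crop picks -> full
    u=np.asarray(u,float); return u/1.7778+[90,130] if c=='t' else u/2+[130,140]
def world(p,L):
    x,y,a=p; L=np.asarray(L,float); return np.stack([x+L[:,0]*np.cos(a)-L[:,1]*np.sin(a),y+L[:,0]*np.sin(a)+L[:,1]*np.cos(a),L[:,2]],1)
def fit(obs,p0): # obs: {cam:(uv,local)}
    f=lambda p:np.concatenate([(proj(c,world(p,L))-np.asarray(u)).ravel() for c,(u,L) in obs.items()])
    r=least_squares(f,p0,loss='soft_l1'); return r.x,f(r.x)
def pixz(c,u,z):
    d=np.append((np.asarray(u)-K[c][:2,2])/K[c][0,0],1); d=E[c][:,:3]@d; o=E[c][:,3]; return o+d*(z-o[2])/d[2]
def go(pos,R,obs=None):
    "shift and turn (tool axes) from the present pose to pos,R"
    if obs is None:
        from bench import robot; obs=robot.get_obs()
    R0=Ro.from_euler('xyz',obs['ee_rot']); return R0.inv().apply(np.asarray(pos)-obs['tool_pos']),(R0.inv()*R).as_rotvec(degrees=True)
def down(yaw): return Ro.from_euler('xyz',[np.pi,0,yaw])
E
python3 - <<'E'
from h import *
B=[[-.06,.25,.012],[.06,.25,.012],[.06,-.25,.012],[-.06,-.25,.012]]
M=[[0,y,.197] for y in(.06,-.02,-.10,-.18)]
print('rack',fit({'t':(full('t',[[297,168],[290,83],[652,48],[662,133],[432,90],[501,83],[570,76],[640,70]]),B+M),
 's':(full('s',[[425,378],[368,453],[73,231],[135,177],[272,240],[218,201],[168,166],[118,132]]),B+M)},[.6,-.1,0]))
print('case',fit({'t':(full('t',[[233,114],[246,268]]),[[-.07,-.105,.034],[-.07,.105,.034]]),
 's':(full('s',[[540,328],[447,465],[551,540]]),[[-.07,.105,.034],[-.07,-.105,.034],[.07,-.105,.034]])},[.5,.26,1.57]))
print('tube',fit({'t':(full('t',[[354,256]]),[[0,0,.13]]),'s':(full('s',[[445,217]]),[[0,0,.13]])},[.4,0,0]))
for n,a,b,c,d in(('A',(434,220),(436,233),(356,246),(368,184)),('B',(510,257),(524,274),(327,182),(334,117)),('C',(591,226),(612,237),(253,156),(254,92)),('D',(667,250),(682,260),(220,103),(231,51))):
    L=[[0,0,.03],[-.028,0,.135]]
    print(n,fit({'t':(full('t',[a,b]),L),'s':(full('s',[c,d]),[[0,0,.03],[-.028,0,.125]])},[.45,-.1,0]))
for n,u,z in(('dial',(733,158),.007),('baro',(107,373),.042),('prism',(490,180),.02)):print(n,pixz('t',full('t',u),z))
E
```

```text
rack (array([ 0.619 , -0.117 ,  0.0589]), array([-2.0067,  2.3461, -0.9882,  1.3066,  1.2099,  5.6118,  0.5828,
        6.5999, -0.5108, -3.0355, -0.2121, -2.0188,  0.1177, -1.0044,
       -0.0838, -0.5548,  2.5312, -2.3105, -0.1299, -2.2808,  2.0247,
       -5.3865,  3.9352, -6.5766, -2.3424,  1.1283, -1.6848,  1.5665,
       -1.7209,  0.9501, -0.5456,  0.7102]))
case (array([0.5129, 0.2749, 1.6739]), array([-3.9564, -1.4714, -2.6876, -0.2133, -0.1695, -0.5274, -1.5506,
       -1.2028,  0.3027, -1.0163]))
tube (array([0.4231, 0.0396, 0.    ]), array([-0.5563,  0.2242, -0.6914, -0.2025]))
A (array([ 0.476 , -0.0574,  0.1297]), array([-0.9324, -0.4469,  0.1725,  0.5502, -0.3083, -2.1303, -0.1911,
        0.6961]))
B (array([ 0.4255, -0.1572,  0.2847]), array([-0.5996, -0.3845,  0.1576,  0.0904, -0.1239, -2.9296,  0.0388,
        0.3529]))
C (array([ 0.4657, -0.2618,  0.3614]), array([-1.8828, -0.7838,  0.367 ,  0.89  , -0.5484, -1.93  , -0.0382,
        0.5019]))
D (array([ 0.4336, -0.364 , -0.5014]), array([-0.2446, -1.2318, -1.1351,  1.7561, -0.666 , -1.2819, -0.579 ,
       -0.3323]))
dial [ 0.5549 -0.4648  0.007 ]
baro [0.2818 0.3656 0.042 ]
prism [ 0.5283 -0.1354  0.02  ]
```

```bash
python3 - <<'E'
from h import *
B=[[-.06,.25,.012],[.06,.25,.012],[.06,-.25,.012],[-.06,-.25,.012]]
M=[[0,y,.197] for y in(.06,-.02,-.10,-.18)]
t=full('t',[[297,168],[290,83],[652,48],[662,133],[432,90],[501,83],[570,76],[640,70]])
s=full('s',[[425,378],[368,453],[73,231],[135,177],[272,240],[218,201],[168,166],[118,132]])
for o in({'t':(t,B+M)},{'s':(s,B+M)}):
    p,r=fit(o,[.6,-.1,0.1]);print(p,r)
for u in t[:4]:print(pixz('t',u,.012))
for u in s[:4]:print(pixz('s',u,.012))
for u in t[4:]:print(pixz('t',u,.197))
for u in s[4:]:print(pixz('s',u,.197))
E
```

```text
[ 0.6192 -0.1174  0.0592] [-1.8315  2.2789 -0.8285  1.2416  1.3622  5.4906  0.7505  6.4754 -0.3156
 -3.1388 -0.0184 -2.1328  0.3098 -1.129   0.1065 -0.6901]
[ 0.6196 -0.1149  0.057 ] [ 2.9019 -1.4275  0.1447 -1.3738  2.4033 -4.9445  4.3759 -6.1259 -1.957
  1.8852 -1.2873  2.2407 -1.3075  1.5487 -0.1131  1.2399]
[0.5499 0.1242 0.012 ]
[0.6673 0.1337 0.012 ]
[ 0.7075 -0.3607  0.012 ]
[ 0.5898 -0.3694  0.012 ]
[0.5531 0.1283 0.012 ]
[0.668  0.1399 0.012 ]
[ 0.7079 -0.3535  0.012 ]
[ 0.5957 -0.3609  0.012 ]
[ 0.6091 -0.0581  0.197 ]
[ 0.6159 -0.1373  0.197 ]
[ 0.6227 -0.2165  0.197 ]
[ 0.6284 -0.2968  0.197 ]
[ 0.61   -0.0554  0.197 ]
[ 0.6148 -0.1374  0.197 ]
[ 0.6204 -0.216   0.197 ]
[ 0.6274 -0.2975  0.197 ]
```

```bash
python3 - <<'E'
from h import *
print(*go([.42,.12,.36],down(0)))
E
```

```text
[ 0.4368 -0.5472 -0.1751] [ 0.0107 -0.0001 16.3189]
```

servo_tool(
  commands=[0, 0, -0.06, 0, 0, 0, 0.094, 0, 0, -0.12, 0, 0, 0, 0.094, 0, 0, -0.175, 0, 0, 0, 0.094, 0.04, -0.05, -0.175, 0, 0, 8, 0.094, 0.437, -0.547, -0.175, 0, 0, 16.3, 0.094, 0.437, -0.547, -0.175, 0, 0, 16.3, 0.094, 0.437, -0.547, -0.175, 0, 0, 16.3, 0.094, 0.437, -0.547, -0.175, 0, 0, 16.3, 0.094, 0.437, -0.547, -0.175, 0, 0, 16.3, 0.094, 0.437, -0.547, -0.175, 0, 0, 16.3, 0.094],
)

```text
time: 2.15
tool_pos: [0.3208, -0.1212, 0.3602]
ee_rot: [3.141, -0.001, -0.001]
wrist_force: [1.0, -0.7, 0.5]
width: 0.0941
finger_force: 0.0
```

servo_tool(
  commands=[0, 0, 0, 0, 0, 0, 0.094],
)

```text
time: 2.28
tool_pos: [0.3216, -0.1191, 0.3608]
ee_rot: [3.141, -0.002, 0.012]
wrist_force: [-0.0, 0.4, -0.2]
width: 0.094
finger_force: 0.0
```

```bash
python3 - <<'E'
from h import *
from bench import robot,snapshot,spotter
o=robot.get_obs(); print(o['tool_pos'],o['ee_rot'],o['joint_positions'],o['time'])
s=snapshot('wrist'); print(s['camera_matrix'],s['hand_eye'],s['img'].shape); cv2.imwrite('pics/w1.png',s['img'])
for t in ("hanger1","tube","case","rack"):
    for r in spotter.trace(t,s): print(t,round(r["conf"],2),r["box"])
print(go([.42,.12,.36],down(0)))
E
```

```text
[ 0.3216 -0.1191  0.3608] [ 3.1412 -0.0021  0.0116] [-0.5212 -0.3362  1.3984  0.0009  2.0774  1.0385] 2.275
[[371.6483   0.     319.0616]
 [  0.     371.6483 244.894 ]
 [  0.       0.       1.    ]] [[-0.0012 -0.963  -0.2694  0.0778]
 [ 1.     -0.0013  0.0001  0.0009]
 [-0.0004 -0.2694  0.963  -0.1996]
 [ 0.      0.      0.      1.    ]] (480, 640, 3)
hanger1 0.89 [460.2, 108.7, 62.0, 52.8]
hanger1 0.87 [394.4, 82.1, 65.8, 47.8]
hanger1 0.66 [323.4, 110.5, 49.0, 47.1]
hanger1 0.64 [257.8, 71.6, 44.6, 44.0]
hanger1 0.39 [110.2, 0.9, 385.6, 53.4]
tube 0.39 [319.0, 36.9, 26.0, 46.8]
case 0.69 [0.0, 19.9, 126.9, 149.6]
case 0.5 [106.7, 3.7, 390.7, 54.0]
rack 0.93 [109.4, 2.0, 387.3, 50.2]
rack 0.35 [503.0, 39.8, 51.8, 56.4]
(array([ 0.0991, -0.2448, -0.0003]), array([ 0.0105,  0.0271, -0.1758]))
```

View pics/w1.png

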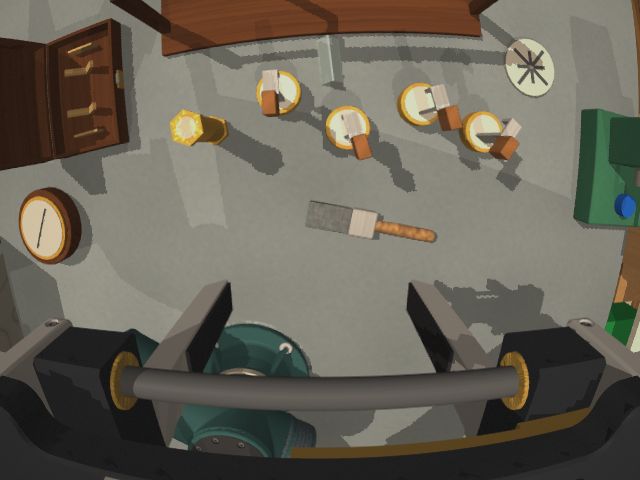

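```bash
python3 - <<'E'
from h import *
R=down(0)*Ro.from_euler('y',55,degrees=True)
print(go([.423,.04,.30],down(0)),go([.34,.04,.20],R))
E
```

```text
(array([ 0.1023, -0.1648,  0.0597]), array([ 0.0105,  0.0271, -0.1758])) (array([ 0.0194, -0.1645,  0.1598]), array([ 0.0941, 55.0271, -0.1571]))
```

servo_tool(
  commands=[0.02, -0.06, 0, 0, 10, 0, 0.094, 0.02, -0.12, 0, 0, 20, 0, 0.094, 0.02, -0.165, 0.03, 0, 30, 0, 0.094, 0.02, -0.165, 0.08, 0, 40, 0, 0.094, 0.02, -0.165, 0.13, 0, 50, 0, 0.094, 0.02, -0.165, 0.16, 0, 55, 0, 0.094, 0.02, -0.165, 0.16, 0, 55, 0, 0.094, 0.02, -0.165, 0.16, 0, 55, 0, 0.094],
)

```text
time: 3.52
tool_pos: [0.4366, 0.1342, 0.19]
ee_rot: [3.091, -0.938, 0.002]
wrist_force: [0.2, 0.2, 0.0]
width: 0.094
finger_force: 0.0
```

```bash
cat >> h.py <<'E'
def wshot(name=None):
    from bench import robot,snapshot
    o=robot.get_obs(); s=snapshot('wrist')
    if name: cv2.imwrite(f'pics/{name}.png',s['img'])
    return o,s
def wray(o,s,u):
    "world ray of wrist pixels: origin, dirs"
    K,H=s['camera_matrix'],s['hand_eye']; u=np.atleast_2d(np.asarray(u,float))
    q=(u-K[:2,2])/K[0,0]; r=np.linalg.norm(q,axis=1,keepdims=True)
    d=np.hstack([q/np.maximum(r,1e-9)*np.sin(r),np.cos(r)])
    R=Ro.from_euler('xyz',o['ee_rot']); return o['tool_pos']+R.apply(H[:3,3]), R.apply(d@H[:3,:3].T)
def wz(o,s,u,z):
    p,d=wray(o,s,u); return p+d*((z-p[2])/d[:,2:])
def wproj(o,s,P):
    K,H=s['camera_matrix'],s['hand_eye']; R=Ro.from_euler('xyz',o['ee_rot'])
    q=(R.inv().apply(np.atleast_2d(P)-o['tool_pos'])-H[:3,3])@H[:3,:3]
    r=np.linalg.norm(q[:,:2],axis=1); th=np.arctan2(r,q[:,2]); return q[:,:2]/r[:,None]*th[:,None]*K[0,0]+K[:2,2]
E
python3 - <<'E'
from h import *
from bench import robot,spotter
o,s=wshot('w2'); print(o['joint_positions'],o['tool_pos'],o['ee_rot'])
for t in ("tube","case"):
    for r in spotter.trace(t,s): print(t,round(r["conf"],2),r["box"])
print(wproj(o,s,[[.423,.04,.13],[.423,.04,0]]))
R=down(0)*Ro.from_euler('y',55,degrees=True); z=R.apply([0,0,1])
print(go(np.array([.423,.04,.065])-.0*z,R))
E
```

```text
[ 0.5569 -0.7548  2.2656 -0.6391  0.9001  2.3636] [0.4366 0.1342 0.19  ] [ 3.0913 -0.9384  0.0018]
tube 0.6 [0.0, 153.6, 255.1, 223.3]
tube 0.56 [392.0, 330.0, 44.6, 49.4]
tube 0.4 [497.5, 261.1, 31.5, 59.0]
case 0.84 [0.0, 153.2, 254.2, 255.5]
case 0.72 [461.0, 268.5, 101.7, 88.5]
[[443.801  337.0349]
 [403.735  387.7038]]
(array([-0.1121,  0.0911,  0.0681]), array([ 2.7715,  1.0759, -0.0095]))
```

View pics/w2.png

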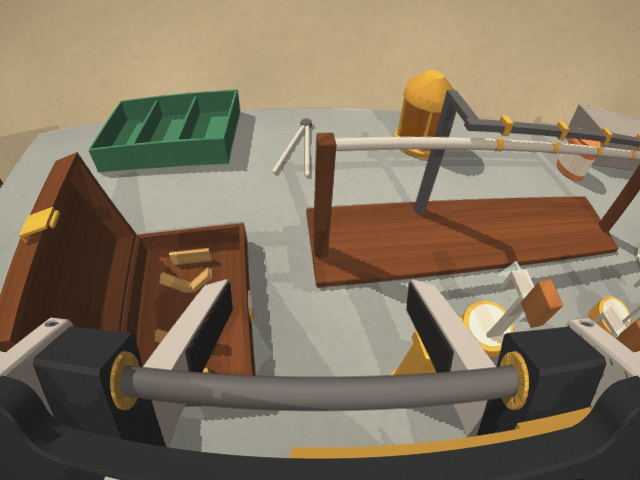

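```bash
cat > kin.py <<'E'
from h import *
Ry=lambda a:Ro.from_euler('y',a); Rz=lambda a:Ro.from_euler('z',a)
lim=np.array([[-3.1,3.1],[-.76,2.03],[.27,2.55],[-1.08,4.22],[.17,2.65],[-2.57,2.57]])
def fk(q,p):
    a1,h,L2,L3,e,Lt=p
    A=Rz(q[0]);B=A*Ry(q[1]);C=B*Ry(q[2]);D=C*Rz(q[3])*Ry(q[4]);F=D*Rz(q[5])
    return A.apply([a1,0,h])+B.apply([0,0,L2])+C.apply([e,0,L3])+F.apply([0,0,Lt]),F
E
python3 - <<'E'
from kin import *
Q=np.array([[-1.389,.0875,1.3715,0,1.684,-.103],[-0.5212,-0.3362,1.3984,0.0009,2.0774,1.0385],[0.5569,-0.7548,2.2656,-0.6391,0.9001,2.3636]])
P=np.array([[.1545,-.5275,.1845],[0.3216,-0.1191,0.3608],[0.4366,0.1342,0.19]]);W=[[-3.139,0,.285],[3.1412,-0.0021,0.0116],[3.0913,-0.9384,0.0018]]
f=lambda p:np.concatenate([fk(q,p)[0]-x for q,x in zip(Q,P)])
for p0 in([0,.35,.35,.35,0,.25],[.1,.4,.4,.4,0.02,.2]):
    r=least_squares(lambda p:np.append(f(p),.01*(p-p0)),p0);print(r.x,r.cost,f(r.x))
for q,w in zip(Q,W): print((fk(q,r.x)[1].inv()*Ro.from_euler('xyz',w)).as_rotvec())
E
```

```text
[0.0271 0.0492 0.3515 0.4887 0.0007 0.2586] 0.0033191627099369834 [-0.0563 -0.0068  0.01   -0.0276 -0.0495 -0.0011  0.0045 -0.0019 -0.0089]
[0.0271 0.0492 0.3515 0.4887 0.0008 0.2586] 0.003320755913743523 [-0.0563 -0.0068  0.01   -0.0276 -0.0495 -0.0011  0.0045 -0.0019 -0.0089]
[0.0011 0.0008 1.5706]
[-0.     -0.0001  1.5707]
[-0.      0.      1.5708]
```

```bash
cat > kin.py <<'E'
from h import *
Ry=lambda a:Ro.from_euler('y',a); Rz=lambda a:Ro.from_euler('z',a)
lim=np.array([[-3.1,3.1],[-.76,2.03],[.27,2.55],[-1.08,4.22],[.17,2.65],[-2.57,2.57]])
PK=None
def fk(q,p=None):
    a1,h,L2,L3,e,Lt,d=PK if p is None else p
    A=Rz(q[0]);B=A*Ry(q[1]);C=B*Ry(q[2]);D=C*Rz(q[3])*Ry(q[4]);F=D*Rz(q[5]+np.pi/2)
    return A.apply([a1,d,h])+B.apply([0,0,L2])+C.apply([e,0,L3])+F.apply([0,0,Lt]),F
def ik(pos,R,q0):
    f=lambda q:np.append((fk(q)[0]-pos)*10,(fk(q)[1].inv()*R).as_rotvec())
    r=least_squares(f,np.clip(q0,lim[:,0]+.02,lim[:,1]-.02),bounds=(lim[:,0]+.01,lim[:,1]-.01)); return r.x,np.abs(r.fun).max()
E
python3 - <<'E'
from kin import *
Q=np.array([[-1.389,.0875,1.3715,0,1.684,-.103],[-0.5212,-0.3362,1.3984,0.0009,2.0774,1.0385],[0.5569,-0.7548,2.2656,-0.6391,0.9001,2.3636]])
P=np.array([[.1545,-.5275,.1845],[0.3216,-0.1191,0.3608],[0.4366,0.1342,0.19]])
f=lambda p:np.concatenate([fk(q,p)[0]-x for q,x in zip(Q,P)])
for p0 in([0,.35,.35,.35,0,.25,.05],[.0,.15,.4,.4,0.0,.2,.05]):
    r=least_squares(lambda p:np.append(f(p),1e-4*(p-p0)),p0);print(r.x,r.cost,np.abs(f(r.x)).max())
open('kin.py','a').write('PK=%r\n'%list(map(float,r.x)))
E
python3 - <<'E'
from kin import *
q0=[0.2,-.1,1.6,0,1.6,.3]
T=np.array([.423,.04,.07])
for th in(40,50,60,75):
  for az in range(-180,180,30):
    zt=np.array([np.sin(np.radians(th))*np.cos(np.radians(az)),np.sin(np.radians(th))*np.sin(np.radians(az)),-np.cos(np.radians(th))])
    for sg in(1,-1):
      y=sg*np.cross([0,0,1],zt);y/=np.linalg.norm(y);R=Ro.from_matrix(np.stack([np.cross(y,zt),y,zt],1))
      e=min((ik(T+[0,0,0],R,q)[1] for q in([.2,-.1,1.6,.0,1.6,.3],[.2,-.1,1.6,1.5,1,0],[.2,-.1,1.6,-1,1,0])))
      if e<.02:print(th,az,sg,'ok')
E
```

```text
[0.0001 0.1524 0.4491 0.4998 0.1006 0.3711 0.0566] 7.72839868551924e-10 1.593004922023633e-05
[0.0001 0.1524 0.4491 0.4998 0.1006 0.3711 0.0566] 5.511869355085746e-10 1.5931427355231342e-05
40 -180 1 ok
40 -180 -1 ok
40 -150 1 ok
40 -150 -1 ok
40 -120 1 ok
40 -120 -1 ok
40 -90 1 ok
40 -60 1 ok
40 -30 1 ok
40 30 -1 ok
40 60 -1 ok
40 90 1 ok
40 90 -1 ok
40 120 1 ok
40 120 -1 ok
40 150 1 ok
40 150 -1 ok
50 -180 1 ok
50 -180 -1 ok
50 -150 1 ok
50 -150 -1 ok
50 -120 1 ok
50 -120 -1 ok
50 -90 1 ok
50 -90 -1 ok
50 -60 1 ok
50 -30 1 ok
50 30 -1 ok
50 60 -1 ok
50 90 1 ok
50 90 -1 ok
50 120 1 ok
50 120 -1 ok
50 150 1 ok
50 150 -1 ok
60 -180 1 ok
60 -180 -1 ok
60 -150 1 ok
60 -150 -1 ok
60 -120 1 ok
60 -120 -1 ok
60 -90 1 ok
60 -90 -1 ok
60 -60 1 ok
60 30 -1 ok
60 60 -1 ok
60 90 1 ok
60 90 -1 ok
60 120 1 ok
60 120 -1 ok
60 150 1 ok
60 150 -1 ok
75 -180 1 ok
75 -180 -1 ok
75 -150 1 ok
75 -150 -1 ok
75 -120 1 ok
75 -120 -1 ok
75 -90 1 ok
75 60 -1 ok
75 90 1 ok
75 90 -1 ok
75 120 1 ok
75 120 -1 ok
75 150 1 ok
75 150 -1 ok
```

```bash
cat >> h.py <<'E'
S={'camera_matrix':np.array([[371.6483,0,319.0616],[0,371.6483,244.894],[0,0,1]]),'hand_eye':np.array([[-0.0012,-.963,-.2694,.0778],[1,-.0013,.0001,.0009],[-.0004,-.2694,.963,-.1996],[0,0,0,1]])}
E
python3 - <<'E'
from h import *
o1=dict(tool_pos=np.array([.3216,-.1191,.3608]),ee_rot=[3.1412,-.0021,.0116])
o2=dict(tool_pos=np.array([.4366,.1342,.19]),ee_rot=[3.0913,-.9384,.0018])
print('tube',wz(o1,S,[187,128],.13))
print('case w1',wz(o1,S,[[117,20],[128,142]],.034)); print('case w2',wz(o2,S,[[244,225],[137,235]],.034))
for u in full('t',[[233,114],[246,268]]):print(pixz('t',u,.034))
for u in full('s',[[540,328],[447,465],[551,540]]):print(pixz('s',u,.034))
print('marks w2',wz(o2,S,[[506,126],[562,131],[607,134]],.193))
# hangers w1: drum centre, block top centre
for d,b in(((279,92),(270,88)),((347,128),(358,139)),((422,104),(447,111)),((483,132),(505,142))):
    print(wz(o1,S,d,.03),wz(o1,S,b,.14))
E
```

```text
tube [[0.4221 0.0379 0.13  ]]
case w1 [[0.6157 0.1998 0.034 ]
 [0.4133 0.1731 0.034 ]]
case w2 [[0.6181 0.2126 0.034 ]
 [0.6056 0.3515 0.034 ]]
[0.6207 0.2065 0.034 ]
[0.4149 0.1881 0.034 ]
[0.4166 0.1955 0.034 ]
[0.6244 0.2203 0.034 ]
[0.6123 0.356  0.034 ]
marks w2 [[ 0.6089 -0.0605  0.193 ]
 [ 0.6152 -0.1403  0.193 ]
 [ 0.628  -0.2279  0.193 ]]
[[ 0.4744 -0.0623  0.03  ]] [[ 0.4636 -0.0639  0.14  ]]
[[ 0.423  -0.1586  0.03  ]] [[ 0.4059 -0.1629  0.14  ]]
[[ 0.4635 -0.2668  0.03  ]] [[ 0.4445 -0.2669  0.14  ]]
[[ 0.4302 -0.3654  0.03  ]] [[ 0.4145 -0.3455  0.14  ]]
```

```bash
cat >> kin.py <<'E'
def tilt(th,az,sg):
    th,az=np.radians([th,az]); zt=np.array([np.sin(th)*np.cos(az),np.sin(th)*np.sin(az),-np.cos(th)])
    y=sg*np.cross([0,0,1],zt);y/=np.linalg.norm(y);return Ro.from_matrix(np.stack([np.cross(y,zt),y,zt],1))
def path(poses,n=8,q=None):
    "check IK along slerp/straight legs from present state"
    from bench import robot
    from scipy.spatial.transform import Slerp
    o=robot.get_obs(); q=o['joint_positions'] if q is None else q; p0,R0=fk(q)
    for p,R in poses:
        sl=Slerp([0,1],Ro.concatenate([R0,R])); qs=[]
        for k in range(1,n+1):
            q,e=ik(p0+(np.asarray(p)-p0)*k/n,sl(k/n),q); qs.append(e)
        print('leg end q',q,'max err',max(qs)); p0,R0=np.asarray(p),R
    return q
E
python3 - <<'E'
from kin import *
Rp=tilt(60,-60,1); z=Rp.apply([0,0,1]); T=np.array([.423,.039,.066]); pre=T-.12*z
path([([.40,.13,.28],down(np.radians(30))),([.40,.13,.28],down(np.radians(75))),([.40,.13,.28],down(np.radians(120))),(pre,Rp),(T,Rp)])
print(go([.40,.13,.28],down(np.radians(75)))); print(z,pre)
u=np.array([np.sin(1.664),-np.cos(1.664),0]); xc=np.array([np.cos(1.664),np.sin(1.664),0])
t=Rp.inv().apply([0,0,1])
C=np.array([.5115,.2717,.037])
for s in(1,-1):
  for lean in(0,15,20):
    # want Rpl t = s*u, tool z in plane: -z*cos+..., lean toward +xc
    w=-np.array([0,0,1])*np.cos(np.radians(lean))+xc*np.sin(np.radians(lean))
    zt=Rp.inv().apply; zc=np.array([0,0,1])-t*t[2]; zc/=np.linalg.norm(zc) # tool dir perp to t
    R=Ro.align_vectors([s*u,w],[t,zc])[0]
    print(s,lean,R.apply([0,0,1]),min(((ik(C,R,q)) for q in([.5,.1,1.6,.0,1.6,.3],[.5,.1,1.6,.0,1.6,-2],[.5,.1,1.6,.0,1.6,2],[.5,-.1,1.6,1.5,1,0],[.5,-.1,1.6,-1,1,0])),key=lambda a:a[1]))
E
```

```text
leg end q [ 0.1793 -0.2012  1.4581  0.      1.8847  1.2265] max err 8.261974823904616e-10
leg end q [ 0.1793 -0.2012  1.4581  0.      1.8847  0.4411] max err 9.819206487230356e-11
leg end q [ 0.1793 -0.2012  1.4581  0.      1.8847 -0.3443] max err 3.536538649138849e-10
leg end q [ 0.9704  0.077   1.8969 -0.9103  1.7194  0.5758] max err 4.5734938475261436e-09
leg end q [ 0.7422  0.0794  2.0455 -1.0159  1.4672  0.5834] max err 4.0466241468806174e-11
(array([ 0.0481,  0.0081, -0.0812]), array([ 37.3841, -44.2309, -70.3671]))
[ 0.433 -0.75  -0.5  ] [0.371 0.129 0.126]
1 0 [-0.4978 -0.0465 -0.866 ] (array([ 0.3183,  0.6343,  1.0484,  0.1214,  1.9689, -1.3278]), np.float64(2.5471302584484375e-12))
1 15 [-0.5187  0.1766 -0.8365] (array([ 0.2077,  0.5979,  1.127 ,  0.3017,  1.9146, -1.4972]), np.float64(1.1102230246251565e-15))
1 20 [-0.5254  0.2484 -0.8138] (array([ 0.1712,  0.5949,  1.1494,  0.3616,  1.9048, -1.557 ]), np.float64(1.1102230246251565e-15))
-1 0 [ 0.4978  0.0465 -0.866 ] (array([ 0.5246, -0.0867,  1.9522, -0.2915,  0.8146,  2.1532]), np.float64(1.1102230246251565e-15))
-1 15 [ 0.477   0.2697 -0.8365] (array([ 0.323 , -0.1653,  2.0454,  0.1634,  0.6966,  1.7761]), np.float64(2.0122792321330962e-15))
-1 20 [ 0.4703  0.3414 -0.8138] (array([ 0.2515, -0.1764,  2.0736,  0.3434,  0.6875,  1.6191]), np.float64(5.141720382795256e-14))
```

servo_tool(
  commands=[0.05, 0.01, -0.08, 37.4, -44.2, -70.4, 0.094, 0.05, 0.01, -0.08, 37.4, -44.2, -70.4, 0.094, 0.05, 0.01, -0.08, 37.4, -44.2, -70.4, 0.094, 0.05, 0.01, -0.08, 37.4, -44.2, -70.4, 0.094, 0.05, 0.01, -0.08, 37.4, -44.2, -70.4, 0.094, 0.05, 0.01, -0.08, 37.4, -44.2, -70.4, 0.094, 0.05, 0.01, -0.08, 37.4, -44.2, -70.4, 0.094, 0.05, 0.01, -0.08, 37.4, -44.2, -70.4, 0.094, 0.05, 0.01, -0.08, 37.4, -44.2, -70.4, 0.094, 0.05, 0.01, -0.08, 37.4, -44.2, -70.4, 0.094],
)

```text
time: 4.92
tool_pos: [0.4042, 0.1281, 0.2825]
ee_rot: [3.141, -0.001, 1.312]
wrist_force: [-0.7, -0.2, -0.2]
width: 0.0938
finger_force: 0.0
```

```bash
python3 - <<'E'
from kin import *
from bench import robot,spotter
o,s=wshot('w3'); print(o['joint_positions'],o['tool_pos'],o['ee_rot'])
Rp=tilt(55,-70,1); z=Rp.apply([0,0,1]); T=np.array([.423,.039,.066]); pre=T-.10*z
path([(pre,Rp),(T,Rp)])
print(pre,go(pre,Rp))
for t in ("tube","case"):
    for r in spotter.trace(t,s): print(t,round(r["conf"],2),r["box"])
print(wproj(o,s,[[.423,.039,.13],[.423,.039,0]]))
E
```

```text
[ 0.1724 -0.194   1.4472  0.0008  1.887   0.4319] [0.4042 0.1281 0.2825] [ 3.1406 -0.0013  1.3116]
leg end q [ 0.8295  0.1233  1.7884 -0.8279  1.7366  0.5597] max err 4.013123167112553e-11
leg end q [ 0.6696  0.1208  1.9283 -0.8913  1.5358  0.5679] max err 2.7755575615628914e-15
[0.395  0.116  0.1234] (array([-0.0146, -0.006 ,  0.1587]), array([-16.6459, -53.3015, -32.0838]))
tube 0.56 [334.1, 249.0, 43.5, 70.1]
tube 0.42 [377.5, 297.0, 48.7, 77.1]
case 0.64 [246.4, 1.9, 222.5, 155.0]
case 0.17 [359.5, 358.1, 44.5, 88.9]
[[358.9165 300.6988]
 [349.2292 261.7732]]
```

View pics/w3.png

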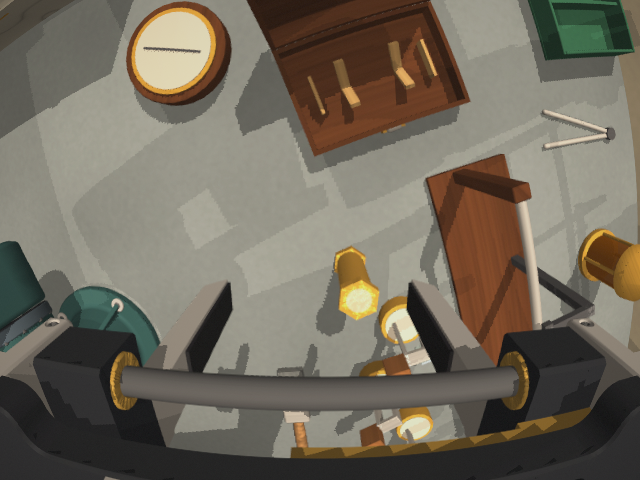

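servo_tool(
  commands=[-0.015, -0.006, 0.04, -16.6, -53.3, -32.1, 0.094, -0.015, -0.006, 0.07, -16.6, -53.3, -32.1, 0.094, -0.015, -0.006, 0.1, -16.6, -53.3, -32.1, 0.094, -0.015, -0.006, 0.13, -16.6, -53.3, -32.1, 0.094, -0.015, -0.006, 0.159, -16.6, -53.3, -32.1, 0.094, -0.015, -0.006, 0.159, -16.6, -53.3, -32.1, 0.094, -0.015, -0.006, 0.159, -16.6, -53.3, -32.1, 0.094, -0.015, -0.006, 0.159, -16.6, -53.3, -32.1, 0.094],
)

```text
time: 6.08
tool_pos: [0.3934, 0.1168, 0.1241]
ee_rot: [3.133, 0.956, 1.911]
wrist_force: [0.1, 0.1, -0.2]
width: 0.0939
finger_force: 0.0
```

```bash
python3 - <<'E'
from kin import *
from bench import robot,spotter
o3=dict(tool_pos=np.array([0.4042,.1281,.2825]),ee_rot=[3.1406,-.0013,1.3116])
print('tube',wz(o3,S,[358,299],.13),'case',wz(o3,S,[[316,155],[469,101]],.034))
print('case inner floor-side: end stops tops',wz(o3,S,[[317,95],[428,58]],.026+.006))
o=robot.get_obs(); print(o['joint_positions'],o['tool_pos'],o['ee_rot'])
Rp=tilt(55,-70,1); T=np.array([.423,.039,.066]); print(go(T,Rp,o))
E
```

```text
tube [[0.424  0.0413 0.13  ]] case [[0.4184 0.1908 0.034 ]
 [0.6226 0.2143 0.034 ]]
case inner floor-side: end stops tops [[0.4384 0.261  0.032 ]
 [0.5837 0.2773 0.032 ]]
[ 0.8318  0.1194  1.7885 -0.8247  1.7382  0.564 ] [0.3934 0.1168 0.1241] [3.1335 0.9563 1.9109]
(array([-0.0005,  0.0011,  0.1015]), array([ 0.0444, -0.2079, -0.2963]))
```

servo_tool(
  commands=[0, 0.001, 0.05, 0, 0, 0, 0.094, 0, 0.001, 0.1, 0, 0, 0, 0.094, 0, 0.001, 0.101, 0, 0, 0, 0.094, 0, 0.001, 0.101, 0, 0, 0, 0.02, 0, 0.001, 0.101, 0, 0, 0, 0.02, 0, 0.001, 0.101, 0, 0, 0, 0.02, 0, 0.001, 0.101, 0, 0, 0, 0.02, 0, 0.001, 0.101, 0, 0, 0, 0.02, 0, 0.001, 0.101, 0, 0, 0, 0.02],
)

```text
time: 7.2
tool_pos: [0.4217, 0.0395, 0.0648]
ee_rot: [3.141, 0.96, 1.92]
wrist_force: [0.2, -0.0, 0.7]
width: 0.0374
finger_force: 0.0
```

```bash
python3 - <<'E'
from kin import *
from bench import robot
o=robot.get_obs(); print(o['joint_positions'],o['tool_pos'],o['ee_rot'],o['width'],o['finger_force'])
R0=Ro.from_euler('xyz',o['ee_rot']); t=R0.inv().apply([0,0,1]); a=1.67
u=np.array([np.sin(a),-np.cos(a),0]); xc=np.array([np.cos(a),np.sin(a),0])
C=np.array([.512,.271,.034])
zc=np.array([0,0,1])-t*t[2]; zc/=np.linalg.norm(zc)
def place(lean): 
    l=np.radians(lean); return Ro.align_vectors([-u,-np.array([0,0,1])*np.cos(l)+xc*np.sin(l)],[t,zc])[0]
R=place(17)
# tube axis point along tube at grasp height: grasp z vs .065
off=(o['tool_pos'][2]-.065); print('tube mid = tcp - off along axis',off)
mid=lambda p:p
H=C-(-u)*(-off)  # tcp so that mid at C : mid=tcp-off*(-u)
H=C+off*(-u)
ab=H+[0,0,.10]
up=[.40,.10,.25]
path([(up,R0),(ab,R),(H,R)])
print('lift',go(up,R0)); print('H',H,'above',ab, 'R',R.as_euler('xyz').tolist())
dR=(R0.inv()*R).as_rotvec(degrees=True); print(dR,np.linalg.norm(dR))
E
```

```text
[ 0.6721  0.1214  1.9304 -0.8902  1.5353  0.5714] [0.4217 0.0395 0.0648] [3.1409 0.9595 1.9196] 0.03739127368417819 0.0
tube mid = tcp - off along axis -0.00021988591140999214
leg end q [ 0.7995 -0.018   1.6652 -0.8882  1.8873  0.3343] max err 9.70223901219924e-13
leg end q [ 0.3186 -0.3218  2.0005  0.1515  0.8051  1.8171] max err 8.57621751393367e-11
leg end q [ 0.3186 -0.2013  2.1266  0.2055  0.5623  1.748 ] max err 1.1031025268573578e-12
lift (array([-0.1148,  0.0004, -0.159 ]), array([0., 0., 0.]))
H [0.5122 0.271  0.034 ] above [0.5122 0.271  0.134 ] R [-2.783992581893479, -0.5808236517427805, -0.10342611688910708]
[ 33.428   76.0224 112.0553] 139.47479405488116
```

servo_tool(
  commands=[0, 0, 0, 0, 0, 0, 0.02, 0, 0, 0, 0, 0, 0, 0.02, 0, 0, 0, 0, 0, 0, 0.02, -0.02, 0, -0.03, 0, 0, 0, 0.02, -0.06, 0, -0.08, 0, 0, 0, 0.02, -0.115, 0, -0.159, 0, 0, 0, 0.02, -0.115, 0, -0.159, 0, 0, 0, 0.02, -0.115, 0, -0.159, 0, 0, 0, 0.02, -0.115, 0, -0.159, 0, 0, 0, 0.02],
)

```text
time: 8.32
tool_pos: [0.3992, 0.0991, 0.2488]
ee_rot: [-3.138, 0.96, 1.923]
wrist_force: [0.8, -1.1, -1.4]
width: 0.02
finger_force: 0.0
```

```bash
python3 - <<'E'
from kin import *
from bench import robot
o=robot.get_obs(); print(o['joint_positions'],o['tool_pos'],o['ee_rot'],o['width'],o['finger_force'],o['wrist_force'])
R=Ro.from_euler('xyz',[-2.783992581893479, -0.5808236517427805, -0.10342611688910708])
path([([.46,.22,.27],R)],14); print(go([.46,.22,.27],R))
E
```

```text
[ 0.799  -0.0183  1.6682 -0.8876  1.8871  0.3344] [0.3992 0.0991 0.2488] [-3.1381  0.9599  1.9226] 0.01996298757301143 0.0 [ 0.8098 -1.0691 -1.3838]
leg end q [ 0.2025 -0.5518  1.8735  0.1951  1.1766  1.7539] max err 1.6628435121901486e-09
(array([ 0.0357,  0.0985, -0.0883]), array([ 33.352 ,  76.1798, 112.0545]))
```

```bash
python3 - <<'E'
from h import *
from bench import robot,snapshot,spotter
s=snapshot('top')
for r in spotter.trace('tube',s): print(round(r["conf"],2),r["box"])
cv2.imwrite('pics/t2.png',cv2.resize(s['img'][150:390,90:490],(800,480),interpolation=cv2.INTER_CUBIC))
o,w=wshot('w4'); 
for r in spotter.trace('tube',w): print(round(r["conf"],2),r["box"])
E
```

```text
0.7 [113.2, 190.1, 114.7, 98.2]
0.58 [278.7, 263.0, 22.7, 22.9]
0.7 [297.5, 47.3, 54.9, 131.8]
```

View pics/t2.png

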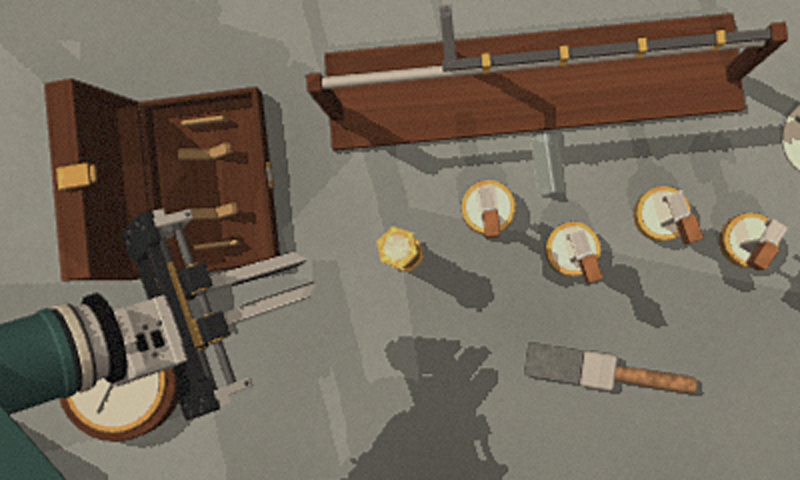

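View pics/w4.png

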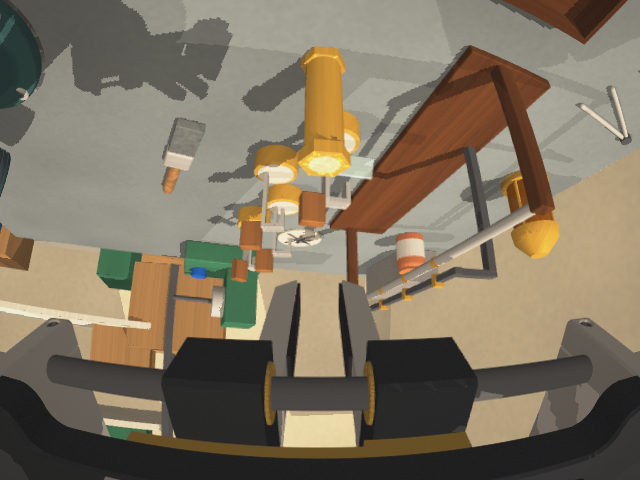

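```bash
python3 - <<'E'
from kin import *
from bench import robot
o=robot.get_obs(); print(wz(o,S,[324,163],.13),pixz('t',[290,274.5],.13))
Rp=tilt(55,-70,1); z=Rp.apply([0,0,1])
T=np.array([.423,.038,.066]); pre=T-.09*z; T2=T+.011*z
path([(pre,Rp),(T2,Rp)]); print(go(pre,Rp),go(T2,Rp))
E
```

```text
[[0.4254 0.0409 0.13  ]] [0.4224 0.0364 0.13  ]
leg end q [ 0.8132  0.1193  1.806  -0.8335  1.7161  0.5595] max err 2.4980018054066022e-15
leg end q [ 0.6487  0.1221  1.9429 -0.9011  1.5116  0.5687] max err 3.885780586188048e-15
(array([0.1123, 0.0019, 0.0682]), array([-0.1294,  0.0591,  0.1145])) (array([0.1124, 0.0022, 0.1692]), array([-0.1294,  0.0591,  0.1145]))
```

servo_tool(
  commands=[0.05, 0.002, 0.03, 0, 0, 0, 0.08, 0.112, 0.002, 0.05, 0, 0, 0, 0.08, 0.112, 0.002, 0.05, 0, 0, 0, 0.08, 0.112, 0.002, 0.05, 0, 0, 0, 0.08, 0.112, 0.002, 0.05, 0, 0, 0, 0.08, 0.112, 0.002, 0.05, 0, 0, 0, 0.08, 0.112, 0.002, 0.08, 0, 0, 0, 0.08, 0.112, 0.002, 0.13, 0, 0, 0, 0.08, 0.112, 0.002, 0.169, 0, 0, 0, 0.08, 0.112, 0.002, 0.169, 0, 0, 0, 0.08],
)

```text
time: 9.78
tool_pos: [0.426, 0.0286, 0.0612]
ee_rot: [-3.139, 0.96, 1.919]
wrist_force: [-0.5, 0.5, 0.3]
width: 0.0801
finger_force: 0.0
```

servo_tool(
  commands=[0, 0, 0, 0, 0, 0, 0.0, 0, 0, 0, 0, 0, 0, 0.0, 0, 0, 0, 0, 0, 0, 0.0, 0, 0, 0, 0, 0, 0, 0.0, 0, 0, 0, 0, 0, 0, 0.0, 0, 0, 0, 0, 0, 0, 0.0, 0, 0, 0, 0, 0, 0, 0.0],
)

```text
time: 10.65
tool_pos: [0.4271, 0.0308, 0.0618]
ee_rot: [3.14, 0.96, 1.919]
wrist_force: [-0.3, 0.4, 1.7]
width: 0.0329
finger_force: 29.9
```

```bash
python3 - <<'E'
from h import *
from bench import snapshot,robot
o,w=wshot(); print(o['width'],o['finger_force'],wz(o,S,[[319,300]],.13))
s=snapshot('scene')
a=cv2.resize(w['img'][0:400,120:520],(400,400)); b=cv2.resize(s['img'][200:300,290:390],(400,400),interpolation=cv2.INTER_CUBIC)
cv2.imwrite('pics/c5.png',np.hstack([a,b]))
E
```

```text
0.03289540593639292 29.922291934490204 [[0.3258 0.3116 0.13  ]]
```

View pics/c5.png

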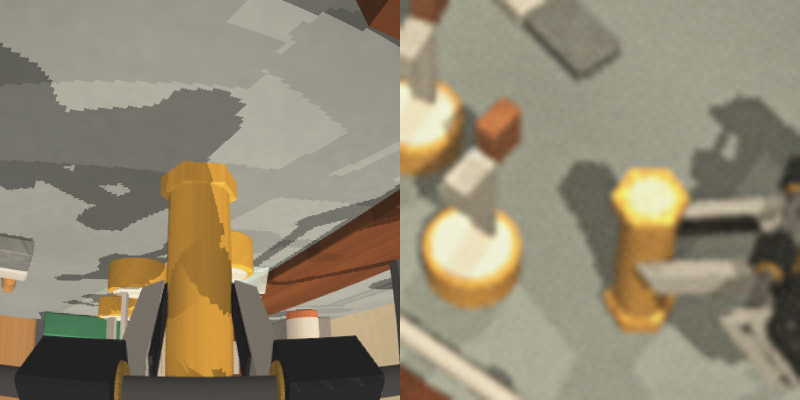

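servo_tool(
  commands=[0, 0, 0, 0, 0, 0, 0.06, 0, 0, 0, 0, 0, 0, 0.06, 0, 0, 0, 0, 0, 0, 0.06, 0, 0, 0.005, 0, 0, 0, 0.06, 0, 0, 0.01, 0, 0, 0, 0.06, 0, 0, 0.01, 0, 0, 0, 0.0, 0, 0, 0.01, 0, 0, 0, 0.0, 0, 0, 0.01, 0, 0, 0, 0.0, 0, 0, 0.01, 0, 0, 0, 0.0, 0, 0, 0.01, 0, 0, 0, 0.0],
)

```text
time: 12.0
tool_pos: [0.4299, 0.0231, 0.0559]
ee_rot: [3.14, 0.96, 1.919]
wrist_force: [-0.9, 0.0, -0.4]
width: 0.0353
finger_force: 30.0
```

servo_tool(
  commands=[0, 0, 0, 0, 0, 0, 0.0, 0, 0, 0, 0, 0, 0, 0.0],
)

```text
time: 12.25
tool_pos: [0.4299, 0.0231, 0.0559]
ee_rot: [3.14, 0.959, 1.919]
wrist_force: [0.0, -0.7, 0.6]
width: 0.0351
finger_force: 30.0
```

```bash
python3 - <<'E'
from kin import *
from bench import robot
o=robot.get_obs(); R0=Ro.from_euler('xyz',o['ee_rot']); print(go(o['tool_pos']+[-.02,.08,.2],R0),go(o['tool_pos']+[0,0,.03],R0)); path([(o['tool_pos']+[-.02,.08,.2],R0)])
E
```

```text
(array([-0.1167,  0.0087, -0.1819]), array([0., 0., 0.])) (array([-0.0246,  0.    , -0.0172]), array([0., 0., 0.]))
leg end q [ 0.7895 -0.0026  1.6379 -0.894   1.887   0.3183] max err 1.2120138226379137e-11
```

servo_tool(
  commands=[-0.012, 0, -0.009, 0, 0, 0, 0.0, -0.025, 0, -0.017, 0, 0, 0, 0.0, -0.06, 0, -0.06, 0, 0, 0, 0.0, -0.09, 0, -0.12, 0, 0, 0, 0.0, -0.117, 0.009, -0.182, 0, 0, 0, 0.0, -0.117, 0.009, -0.182, 0, 0, 0, 0.0, -0.117, 0.009, -0.182, 0, 0, 0, 0.0],
)

```text
time: 13.12
tool_pos: [0.4098, 0.103, 0.2557]
ee_rot: [3.141, 0.958, 1.92]
wrist_force: [-1.0, -0.7, -3.3]
width: 0.0352
finger_force: 30.0
```

```bash
python3 - <<'E'
from kin import *
from bench import snapshot,robot,spotter
o=robot.get_obs(); print(o['tool_pos'],o['width'],o['finger_force'])
R=Ro.from_euler('xyz',[-2.783992581893479, -0.5808236517427805, -0.10342611688910708])
path([([.46,.22,.27],R)],14); print(go([.46,.22,.27],R))
for n in('scene','top'):
    s=snapshot(n)
    for r in spotter.trace('tube',s): print(n,round(r["conf"],2),r["box"])
    c=n[0]; print(proj(c,o['tool_pos']))
    if n=='top':cv2.imwrite('pics/t5.png',s['img'])
    else: cv2.imwrite('pics/s5.png',s['img'])
E
```

```text
[0.4098 0.103  0.2557] 0.03524175992437844 30.000107288360596
leg end q [ 0.2025 -0.5518  1.8735  0.1951  1.1766  1.7539] max err 1.2929034926001393e-09
(array([ 0.0417,  0.0872, -0.0841]), array([ 33.3569,  75.9844, 112.0639]))
scene 0.56 [380.1, 204.8, 25.8, 50.3]
[382.0587 229.2298]
top 0.87 [221.2, 268.7, 37.6, 25.0]
[249.4627 278.2588]
```

```bash
python3 -c "
import cv2,numpy as np
a=cv2.imread('pics/s5.png')[190:270,340:440];b=cv2.imread('pics/t5.png')[240:320,190:290]
cv2.imwrite('pics/c6.png',np.vstack([np.hstack([cv2.resize(x,(400,320),interpolation=cv2.INTER_CUBIC) for x in(a,b)])]))"
```

```text
(no output)
```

View pics/c6.png

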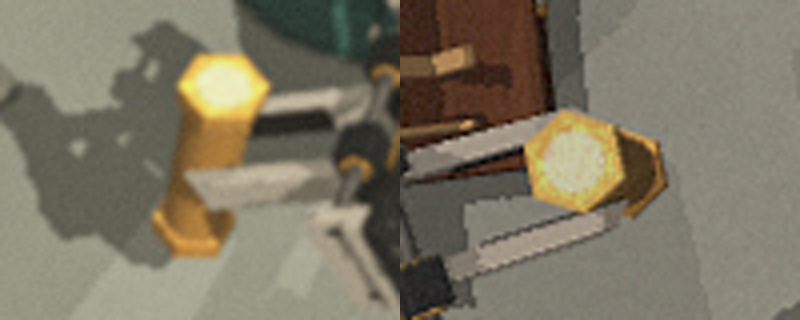

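```bash
python3 - <<'E'
from kin import *
from bench import robot
def tri(us,ut):
    r=least_squares(lambda P:np.append(proj('s',P)-us,proj('t',P)-ut),[.4,.1,.25]);return r.x,r.fun
A,ra=tri([396.2,211.5],[233.75,280]);B,rb=tri([387.5,250.],[248.5,283]);print(A,ra,B,rb,A-B)
o=robot.get_obs(); p=o['tool_pos']; R0=Ro.from_euler('xyz',o['ee_rot'])
print(R0.inv().apply(A-p),R0.inv().apply(B-p),R0.inv().apply([0,0,1]))
E
```

```text
[0.4028 0.1204 0.327 ] [-1.2237 -0.0077 -0.8398  0.6277] [0.4021 0.1191 0.1815] [-1.4644 -0.0231 -1.0433  0.7861] [0.0007 0.0013 0.1455]
[-0.0484 -0.     -0.058 ] [ 0.0704 -0.0006  0.0261] [-0.8198 -0.004  -0.5726]
```

```bash
python3 - <<'E'
from kin import *
from bench import robot
o=robot.get_obs(); R0=Ro.from_euler('xyz',o['ee_rot'])
t=R0.inv().apply([0,0,1]); zc=np.array([0,0,1])-t*t[2]; zc/=np.linalg.norm(zc); m=-.018*zc+.008*t
R=R0*Ro.from_euler('y',-90,degrees=True)
print('t',R.apply(t),'z',R.apply([0,0,1]),'y',R.apply([0,1,0]))
lo=min(R.apply([sx*.008,0,.011])[2] for sx in(-1,1)); print('tip lowest rel tcp',lo, 'axis rel tcp',R.apply(m)[2])
mid=np.array([.42,.09,0]); tcp=mid-R.apply(m); tcp[2]=.003-lo; print('tcp',tcp,'axis z',tcp[2]+R.apply(m)[2])
ab=tcp+[0,0,.12]
path([(ab,R),(tcp,R)],10); print(go(ab,R)); print('down in tool axes',R.inv().apply([0,0,-.12]))
E
```

```text
t [-0.3448  0.9387  0.    ] z [ 0.1983 -0.5371  0.8198] y [ 0.9401  0.341  -0.004 ]
tip lowest rel tcp 0.004437566305576745 axis rel tcp -0.017999857340973355
tcp [ 0.4228  0.0825 -0.0014] axis z -0.0194374236465501
leg end q [ 0.5916  0.9772  1.3666 -1.07    2.4615  1.2983] max err 0.6884312142844521
leg end q [ 0.6139  1.2362  1.2888 -1.07    2.4159  1.3838] max err 0.6743230633336955
(array([0.0982, 0.0066, 0.0961]), array([  0., -90.,  -0.]))
down in tool axes [ 0.0687  0.0005 -0.0984]
```

```bash
python3 - <<'E'
from kin import *
from bench import robot
o=robot.get_obs(); R0=Ro.from_euler('xyz',o['ee_rot'])
t=R0.inv().apply([0,0,1]); zc=np.array([0,0,1])-t*t[2]; zc/=np.linalg.norm(zc); m=-.018*zc+.008*t
R=R0*Ro.from_euler('y',90,degrees=True)
print('t',R.apply(t),'z',R.apply([0,0,1]),'y',R.apply([0,1,0]))
lo=min(R.apply([sx*.008,0,.011])[2] for sx in(-1,1)); print('tip lowest rel tcp',lo, 'axis rel tcp',R.apply(m)[2])
mid=np.array([.42,.09,0]); tcp=mid-R.apply(m); tcp[2]=.003-lo; print('tcp',tcp,'axis z',tcp[2]+R.apply(m)[2])
ab=tcp+[0,0,.12]
path([(ab,R),(tcp,R)],10); print(go(ab,R)); print('down in tool axes',R.inv().apply([0,0,-.12]))
E
```

```text
t [ 0.3372 -0.9414  0.    ] z [-0.1983  0.5371 -0.8198] y [ 0.9401  0.341  -0.004 ]
tip lowest rel tcp -0.013598869328669305 axis rel tcp 0.017999709446468382
tcp [0.4172 0.0975 0.0166] axis z 0.03459857877513769
leg end q [-0.3177  0.0312  1.6611  0.482   1.8278 -0.6305] max err 4.754280302776691e-11
leg end q [-0.3177  0.1539  1.7888  0.4652  1.6047 -0.7457] max err 5.769765776264535e-10
(array([0.0926, 0.0064, 0.0726]), array([ 0., 90., -0.]))
down in tool axes [-0.0687  0.0005  0.0984]
```

servo_tool(
  commands=[0.093, 0.006, 0.073, 0, 90, 0, 0.0, 0.093, 0.006, 0.073, 0, 90, 0, 0.0, 0.093, 0.006, 0.073, 0, 90, 0, 0.0, 0.093, 0.006, 0.073, 0, 90, 0, 0.0, 0.093, 0.006, 0.073, 0, 90, 0, 0.0, 0.093, 0.006, 0.073, 0, 90, 0, 0.0, 0.093, 0.006, 0.073, 0, 90, 0, 0.0, 0.093, 0.006, 0.073, 0, 90, 0, 0.0, 0.093, 0.006, 0.073, 0, 90, 0, 0.0, 0.093, 0.006, 0.073, 0, 90, 0, 0.0],
)

```text
time: 14.58
tool_pos: [0.4169, 0.097, 0.1352]
ee_rot: [-3.134, -0.612, 1.912]
wrist_force: [0.8, 0.2, -2.3]
width: 0.0352
finger_force: 30.0
```

servo_tool(
  commands=[-0.023, 0, 0.033, 0, 0, 0, 0.0, -0.046, 0, 0.066, 0, 0, 0, 0.0, -0.058, 0, 0.083, 0, 0, 0, 0.0, -0.068, 0, 0.098, 0, 0, 0, 0.0, -0.068, 0, 0.098, 0, 0, 0, 0.0, -0.068, 0, 0.098, 0, 0, 0, 0.0],
)

```text
time: 15.32
tool_pos: [0.4186, 0.0996, 0.0196]
ee_rot: [3.139, -0.61, 1.922]
wrist_force: [0.3, -0.1, -3.5]
width: 0.0353
finger_force: 30.0
```

servo_tool(
  commands=[-0.002, 0, 0.003, 0, 0, 0, 0.0, -0.002, 0, 0.003, 0, 0, 0, 0.0, -0.002, 0, 0.003, 0, 0, 0, 0.05, -0.002, 0, 0.003, 0, 0, 0, 0.05, -0.002, 0, 0.003, 0, 0, 0, 0.05, -0.002, 0, 0.003, 0, 0, 0, 0.05, -0.002, 0, 0.003, 0, 0, 0, 0.05, -0.002, 0, 0.003, 0, 0, 0, 0.07, -0.002, 0, 0.003, 0, 0, 0, 0.07, -0.002, 0, 0.003, 0, 0, 0, 0.07],
)

```text
time: 16.58
tool_pos: [0.4179, 0.0997, 0.0152]
ee_rot: [3.141, -0.611, 1.92]
wrist_force: [-0.4, -0.3, 1.3]
width: 0.0697
finger_force: 0.0
```

```bash
python3 - <<'E'
from kin import *
from bench import robot
o=robot.get_obs(); print(o['tool_pos'],o['width'])
R0=Ro.from_euler('xyz',o['ee_rot'])
y=R0.apply([0,1,0]); yaw=np.arctan2(y[0],-y[1]); print('yaw',yaw)
p=np.array([.42,.04,.30]); path([(o['tool_pos']+[0,0,.10],R0),(p,down(yaw))]); print(go(o['tool_pos']+[0,0,.1],R0)[0],go(p,down(yaw)))
E
```

```text
[0.4179 0.0997 0.0152] 0.06967467193787612
yaw 1.9198551075881278
leg end q [-0.3153  0.0472  1.6899  0.4812  1.7855 -0.6525] max err 1.765044221890832e-10
leg end q [-0.0395 -0.1924  1.4112  0.      1.9227 -0.3886] max err 1.7297274723659939e-12
[ 0.0574  0.0001 -0.0819] (array([ 0.1169, -0.0183, -0.2658]), array([  0.035 , -35.0285,   0.011 ]))
```

servo_tool(
  commands=[0.029, 0, -0.041, 0, 0, 0, 0.07, 0.057, 0, -0.082, 0, 0, 0, 0.07, 0.08, -0.01, -0.14, 0, -12, 0, 0.08, 0.1, -0.018, -0.2, 0, -24, 0, 0.08, 0.117, -0.018, -0.266, 0, -35, 0, 0.08, 0.117, -0.018, -0.266, 0, -35, 0, 0.08, 0.117, -0.018, -0.266, 0, -35, 0, 0.08, 0.117, -0.018, -0.266, 0, -35, 0, 0.08],
)

```text
time: 17.58
tool_pos: [0.4197, 0.04, 0.2985]
ee_rot: [-3.139, -0.002, 1.919]
wrist_force: [-0.6, 0.0, -0.5]
width: 0.08
finger_force: 0.0
```

```bash
python3 - <<'E'
from kin import *
from bench import robot,spotter,snapshot
o,s=wshot('w6'); print(o['tool_pos'],o['ee_rot'])
print(wproj(o,s,[[.42,.09,.02]]))
for r in spotter.trace('tube',s): print(round(r["conf"],2),r["box"])
for n in('top','scene'):
    t=snapshot(n)
    for r in spotter.trace('tube',t): print(n,round(r["conf"],2),r["box"])
    cv2.imwrite(f'pics/{n}6.png',t['img'])
E
```

```text
[0.4197 0.04   0.2985] [-3.1392 -0.0024  1.9195]
[[333.939  167.8887]]
0.74 [314.4, 117.2, 34.5, 103.5]
top 0.52 [246.5, 285.6, 4.2, 12.9]
top 0.37 [112.6, 188.9, 55.2, 103.4]
scene 0.6 [339.1, 267.0, 52.3, 32.4]
scene 0.39 [162.4, 193.3, 180.3, 174.1]
```

View pics/w6.png

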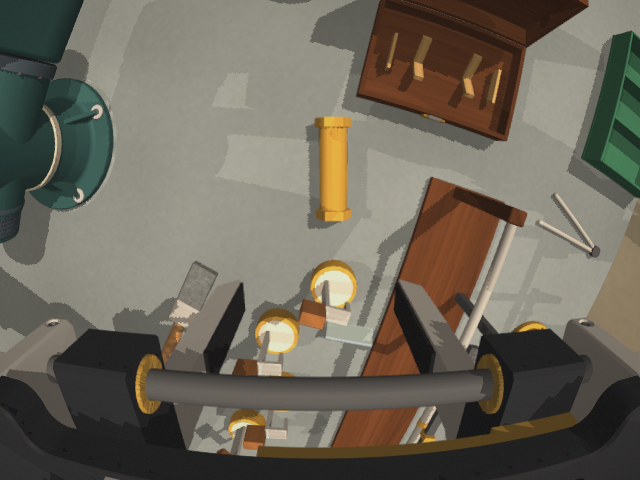

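```bash
python3 - <<'E'
from kin import *
from bench import robot
o=robot.get_obs()
e=wz(o,S,[[333,118],[334,219]],.022); d=e[0]-e[1]; print(e,np.linalg.norm(d)); mid=e.mean(0); th=np.arctan2(d[1],d[0]); print('mid',mid,'axis az',th)
print('case',wz(o,S,[[358,96],[507,140]],.034))
yaw=th  # tool x along the axis
T=np.array([mid[0],mid[1],.022]); 
for dy in(0,-np.pi):print(path([(T+[0,0,.12],down(yaw+dy)),(T,down(yaw+dy))])[5],go(T,down(yaw+dy)))
E
```

```text
[[0.3996 0.1503 0.022 ]
 [0.446  0.0278 0.022 ]] 0.13105448171750886
mid [0.4228 0.0891 0.022 ] axis az 1.932656995630496
case [[0.4188 0.1866 0.034 ]
 [0.6265 0.2151 0.034 ]]
leg end q [ 0.0763 -0.1677  1.7017 -0.      1.6076 -0.2856] max err 3.83026943495679e-14
leg end q [ 0.0763 -0.0842  1.8741 -0.      1.3517 -0.2856] max err 3.3306690738754696e-15
-0.2855535175323828 (array([0.0451, 0.0196, 0.2772]), array([-0.0706, -0.0828, -0.7905]))
leg end q [-0.058  -0.1997  1.737   0.1431  1.5957  2.56  ] max err 0.16562417714365796
leg end q [-0.0574 -0.1136  1.91    0.1488  1.3391  2.56  ] max err 0.16076693346626006
2.5599999999999996 (array([0.0451, 0.0196, 0.2772]), array([ -0.1295,   0.1105, 179.2094]))
```

servo_tool(
  commands=[0.045, 0.02, 0.06, 0, 0, -0.8, 0.07, 0.045, 0.02, 0.12, 0, 0, -0.8, 0.07, 0.045, 0.02, 0.18, 0, 0, -0.8, 0.07, 0.045, 0.02, 0.23, 0, 0, -0.8, 0.07, 0.045, 0.02, 0.265, 0, 0, -0.8, 0.07, 0.045, 0.02, 0.28, 0, 0, -0.8, 0.07, 0.045, 0.02, 0.285, 0, 0, -0.8, 0.07, 0.045, 0.02, 0.285, 0, 0, -0.8, 0.07, 0.045, 0.02, 0.285, 0, 0, -0.8, 0.0, 0.045, 0.02, 0.285, 0, 0, -0.8, 0.0],
)

```text
time: 19.12
tool_pos: [0.4247, 0.0894, 0.0164]
ee_rot: [3.139, 0.0, 1.934]
wrist_force: [-0.7, -0.2, -1.0]
width: 0.0534
finger_force: 0.0
```

servo_tool(
  commands=[0, 0, 0, 0, 0, 0, 0.0, 0, 0, 0, 0, 0, 0, 0.0, 0, 0, 0, 0, 0, 0, 0.0, 0, 0, 0, 0, 0, 0, 0.0, 0, 0, 0, 0, 0, 0, 0.0],
)

```text
time: 19.75
tool_pos: [0.4255, 0.0896, 0.019]
ee_rot: [3.137, 0.0, 1.934]
wrist_force: [-4.4, 0.7, 20.1]
width: 0.0036
finger_force: 10.9
```

```bash
python3 - <<'E'
from h import *
from bench import snapshot,robot,spotter
o,w=wshot()
for r in spotter.trace('tube',w): print(round(r["conf"],2),r["box"])
s=snapshot('scene')
for r in spotter.trace('tube',s): print(round(r["conf"],2),r["box"])
a=cv2.resize(w['img'][60:460,120:520],(400,400)); b=cv2.resize(s['img'][220:320,310:410],(400,400),interpolation=cv2.INTER_CUBIC)
cv2.imwrite('pics/c7.png',np.hstack([a,b]))
E
```

```text
0.63 [276.3, 161.8, 84.6, 216.9]
0.77 [337.7, 270.7, 51.4, 29.7]
0.3 [246.1, 179.6, 21.5, 54.8]
```

View pics/c7.png

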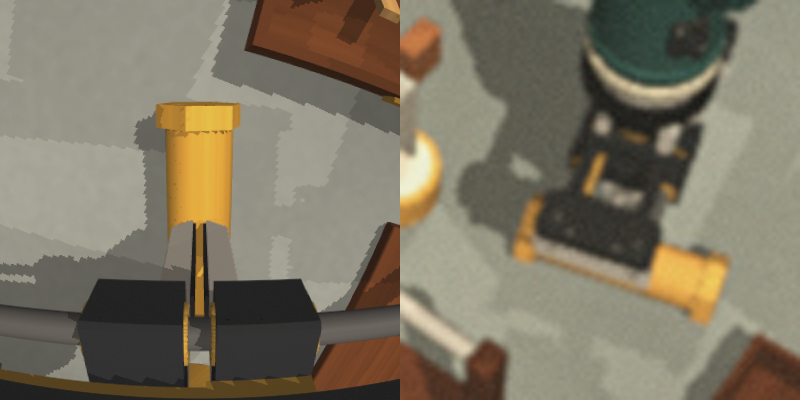

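```bash
python3 - <<'E'
from h import *
o=dict(tool_pos=np.zeros(3),ee_rot=[0,0,0])
for z in(.011,0,-.01,-.02,-.03):
    print(z,wproj(o,S,[[.008,.047,z],[.008,-.047,z],[-.008,-.047,z]]).round(0).tolist(), 'w.02',wproj(o,S,[[.008,-.01,z],[.008,.01,z]]).round(0).tolist())
E
```

```text
0.011 [[395.0, 262.0], [240.0, 262.0], [242.0, 287.0]] w.02 [[301.0, 262.0], [334.0, 262.0]]
0 [[399.0, 268.0], [236.0, 268.0], [238.0, 294.0]] w.02 [[300.0, 269.0], [335.0, 269.0]]
-0.01 [[403.0, 274.0], [232.0, 274.0], [235.0, 301.0]] w.02 [[299.0, 275.0], [336.0, 275.0]]
-0.02 [[406.0, 280.0], [228.0, 281.0], [231.0, 308.0]] w.02 [[298.0, 281.0], [337.0, 281.0]]
-0.03 [[411.0, 288.0], [224.0, 288.0], [227.0, 316.0]] w.02 [[297.0, 289.0], [338.0, 289.0]]
```

servo_tool(
  commands=[0, 0, -0.03, 0, 0, 0, 0.0, 0, 0, -0.05, 0, 0, 0, 0.07, 0, 0, -0.05, 0, 0, 0, 0.07, 0, 0, -0.05, 0, 0, 0, 0.07, 0, 0, -0.05, 0, 0, 0, 0.07, 0, 0, -0.05, 0, 0, 0, 0.07, 0, 0, -0.05, 0, 0, 0, 0.07, 0, 0, -0.05, 0, 0, 0, 0.07],
)

```text
time: 20.95
tool_pos: [0.4237, 0.0893, 0.065]
ee_rot: [3.141, -0.001, 1.934]
wrist_force: [-0.3, -0.6, 0.5]
width: 0.0666
finger_force: 0.0
```

```bash
python3 - <<'E'
from h import *
from bench import snapshot,robot,spotter
print(robot.tips_ahead)
o,w=wshot('w8'); print(o['tool_pos'],o['width'],o['wrist_force'])
for r in spotter.trace('tube',w):
    print(round(r["conf"],2),r["box"]); 
    if r['conf']>.5:
        yx=np.argwhere(r['region'])[:,::-1].astype(float); top=yx[yx[:,1]<yx[:,1].min()+6]; c=top.mean(0); lo=yx[(yx[:,1]>200)&(yx[:,1]<230)].mean(0)
        print(c,lo,wz(o,S,[c-[0,3],lo],.03))
E
```

```text
0.011
[0.4237 0.0893 0.065 ] 0.06657406781849425 [-0.35   -0.5862  0.5148]
0.6 [282.4, 162.7, 65.9, 191.2]
[313.2267 162.6398] [313.9649 214.9825] [[0.3972 0.1516 0.03  ]
 [0.4101 0.1185 0.03  ]]
0.39 [397.9, 258.4, 189.5, 185.9]
```

servo_tool(
  commands=[0, 0.001, 0.03, 0, 0, 0, 0.07, 0, 0.001, 0.055, 0, 0, 0, 0.07, 0, 0.001, 0.07, 0, 0, 0, 0.07, 0, 0.001, 0.0755, 0, 0, 0, 0.07, 0, 0.001, 0.0755, 0, 0, 0, 0.0, 0, 0.001, 0.0755, 0, 0, 0, 0.0, 0, 0.001, 0.0755, 0, 0, 0, 0.0, 0, 0.001, 0.0755, 0, 0, 0, 0.0, 0, 0.001, 0.0755, 0, 0, 0, 0.0, 0, 0.001, 0.0755, 0, 0, 0, 0.0],
)

```text
time: 22.3
tool_pos: [0.4239, 0.0893, -0.0099]
ee_rot: [-3.14, -0.0, 1.934]
wrist_force: [-4.2, -1.3, 6.1]
width: 0.0352
finger_force: 30.0
```

servo_tool(
  commands=[0, 0, 0, 0, 0, 0, 0.0, 0, 0, -0.06, 0, 0, 0, 0.0, 0, 0, -0.12, 0, 0, 0, 0.0, 0, 0, -0.18, 0, 0, 0, 0.0, 0, 0, -0.24, 0, 0, 0, 0.0, 0, 0, -0.24, 0, 0, 0, 0.0, 0, 0, -0.24, 0, 0, 0, 0.0],
)

```text
time: 23.18
tool_pos: [0.4242, 0.0897, 0.2279]
ee_rot: [-3.14, -0.001, 1.934]
wrist_force: [1.0, 0.5, -4.2]
width: 0.0354
finger_force: 30.0
```

```bash
python3 - <<'E'
from kin import *
from bench import robot
o=robot.get_obs(); a=1.68
u=np.array([np.sin(a),-np.cos(a),0]); xc=np.array([np.cos(a),np.sin(a),0]); l=np.radians(17)
zt=np.array([0,0,-np.cos(l)])+xc*np.sin(l); m=np.array([0,0,-.030]); C=np.array([.512,.271,.036])
for s in(-1,1):
    x=s*u; R=Ro.from_matrix(np.stack([x,np.cross(zt,x),zt],1)); H=C-R.apply(m); ab=H+[0,0,.10]; hi=H+[0,-.04,.19]
    print(s); path([(hi,R),(ab,R),(H,R)]); print(hi,go(hi,R),'H',H,R.as_euler('xyz').tolist(), 'tool shift hi->ab',R.inv().apply(ab-hi),'ab->H',R.inv().apply(H-ab))
E
```

```text
-1
leg end q [ 0.1419  0.0638  1.4035  0.2978  1.6602 -1.5092] max err 3.068656440063932e-13
leg end q [ 0.2146  0.1249  1.5169  0.2965  1.4721 -1.4907] max err 6.282826689463227e-10
leg end q [ 0.2146  0.2068  1.6328  0.3081  1.2832 -1.5506] max err 1.276745060369011e-09
[0.511  0.2397 0.1973] (array([0.1094, 0.1345, 0.0306]), array([-14.4713,  11.0857, -74.8814])) H [0.511  0.2797 0.0073] [2.8448866807507573, -2.220446049250313e-16, -3.0323889803846895] tool shift hi->ab [-0.0044  0.0117  0.0977] ab->H [ 0.     -0.0292  0.0956]
1
leg end q [0.1419 0.0638 1.4035 0.2978 1.6602 1.6324] max err 1.742699907991696e-10
leg end q [0.2146 0.1249 1.5169 0.2965 1.4721 1.6509] max err 6.282080619590679e-10
leg end q [0.2146 0.2068 1.6328 0.3081 1.2832 1.591 ] max err 1.2777356291071573e-09
[0.511  0.2397 0.1973] (array([0.1094, 0.1345, 0.0306]), array([ 11.8768,  15.5039, 103.6752])) H [0.511  0.2797 0.0073] [-2.844886680750757, 2.220446049250313e-16, 0.10920367320510316] tool shift hi->ab [ 0.0044 -0.0117  0.0977] ab->H [0.     0.0292 0.0956]
```

servo_tool(
  commands=[0.02, 0.06, -0.03, -3, 2, -10, 0.0, 0.05, 0.1, -0.03, -14.5, 11.1, -74.9, 0.0, 0.109, 0.134, -0.02, -14.5, 11.1, -74.9, 0.0, 0.109, 0.134, 0, -14.5, 11.1, -74.9, 0.0, 0.109, 0.134, 0.03, -14.5, 11.1, -74.9, 0.0, 0.109, 0.134, 0.03, -14.5, 11.1, -74.9, 0.0, 0.109, 0.134, 0.03, -14.5, 11.1, -74.9, 0.0, 0.109, 0.134, 0.03, -14.5, 11.1, -74.9, 0.0, 0.109, 0.134, 0.03, -14.5, 11.1, -74.9, 0.0, 0.109, 0.134, 0.03, -14.5, 11.1, -74.9, 0.0],
)

```text
time: 24.42
tool_pos: [0.5104, 0.239, 0.1978]
ee_rot: [2.845, -0.001, -3.033]
wrist_force: [0.3, -0.2, -2.5]
width: 0.0355
finger_force: 30.0
```

```bash
python3 - <<'E'
from kin import *
from bench import robot,spotter,snapshot
o,w=wshot('w9'); print(o['tool_pos'],o['ee_rot'],o['width'])
R=Ro.from_euler('xyz',[2.8448866807507573,0,-3.0323889803846895]); H=np.array([.511,.2797,.0073])
print(go(H+[0,0,.1],R),go(H,R))
m=o['tool_pos']+Ro.from_euler('xyz',o['ee_rot']).apply([0,0,-.03]); print('tube mid est',m)
s=snapshot('scene')
a=cv2.resize(w['img'],(480,360)); b=cv2.resize(s['img'][240:420,330:490],(320,360),interpolation=cv2.INTER_CUBIC)
cv2.imwrite('pics/c9.png',np.hstack([a,b]))
E
```

```text
[0.5104 0.239  0.1978] [ 2.8451 -0.0014 -3.0327] 0.03552648393470566
(array([-0.0049,  0.0119,  0.099 ]), array([-0.0071, -0.0139, -0.0044])) (array([-0.0049, -0.0173,  0.1946]), array([-0.0071, -0.0139, -0.0044]))
tube mid est [0.5114 0.2303 0.2265]
```

View pics/c9.png

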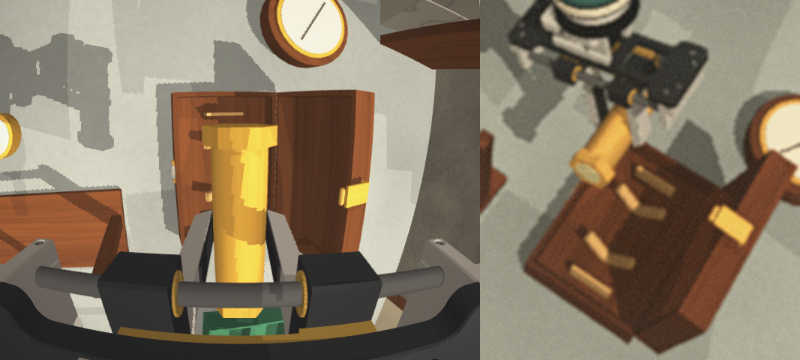

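```bash
python3 - <<'E'
from kin import *
from bench import robot
o=robot.get_obs(); a=1.68
P=wz(o,S,[[229.5,125],[367,123],[297,152]],.034); print(P)
u=np.array([np.sin(a),-np.cos(a),0]); print('centre',P[:2].mean(0)+.105*u, P[2]+.075*u)
E
```

```text
[[0.418  0.1927 0.034 ]
 [0.4003 0.3309 0.034 ]
 [0.4385 0.2604 0.034 ]]
centre [0.5135 0.2732 0.034 ] [0.5131 0.2686 0.034 ]
```

servo_tool(
  commands=[-0.005, 0.006, 0.05, 0, 0, 0, 0.0, -0.005, 0.012, 0.099, 0, 0, 0, 0.0, -0.005, 0.003, 0.13, 0, 0, 0, 0.0, -0.005, -0.007, 0.16, 0, 0, 0, 0.0, -0.005, -0.014, 0.185, 0, 0, 0, 0.0, -0.005, -0.017, 0.194, 0, 0, 0, 0.0, -0.005, -0.017, 0.194, 0, 0, 0, 0.0, -0.005, -0.017, 0.194, 0, 0, 0, 0.0],
)

```text
time: 25.52
tool_pos: [0.5134, 0.2802, 0.011]
ee_rot: [2.844, 0.005, -3.032]
wrist_force: [1.2, -0.3, -3.4]
width: 0.035
finger_force: 30.0
```

servo_tool(
  commands=[0, -0.001, 0.003, 0, 0, 0, 0.0, 0, -0.001, 0.003, 0, 0, 0, 0.0, 0, -0.001, 0.003, 0, 0, 0, 0.048, 0, -0.001, 0.003, 0, 0, 0, 0.048, 0, -0.001, 0.003, 0, 0, 0, 0.048, 0, -0.001, -0.02, 0, 0, 0, 0.055, 0, -0.001, -0.06, 0, 0, 0, 0.055, 0, 0, -0.12, 0, 0, 0, 0.055, 0, 0, -0.16, 0, 0, 0, 0.02, 0, 0, -0.16, 0, 0, 0, 0.0],
)

```text
time: 26.78
tool_pos: [0.5196, 0.2331, 0.1671]
ee_rot: [2.844, 0.011, -3.033]
wrist_force: [0.6, -0.2, 0.6]
width: 0.0385
finger_force: 0.0
```

```bash
python3 - <<'E'
from kin import *
from bench import robot,spotter,snapshot
o,w=wshot('w10'); print(o['tool_pos'],o['ee_rot'],o['width'])
print(wproj(o,S,[[.513,.272,.034]]))
for r in spotter.trace('tube',w):
    print(round(r["conf"],2),r["box"],wz(o,S,[[r['box'][0],r['box'][1]],[r['box'][0]+r['box'][2],r['box'][1]+r['box'][3]]],.04).tolist())
s=snapshot('scene')
for r in spotter.trace('tube',s)[:2]: print(round(r["conf"],2),r["box"])
print(proj('s',[[.513,.272,.034],[.448,.265,.034],[.578,.279,.034]]))
a=cv2.resize(w['img'],(480,360)); b=cv2.resize(s['img'][240:420,330:490],(320,360),interpolation=cv2.INTER_CUBIC)
cv2.imwrite('pics/c10.png',np.hstack([a,b]))
E
```

```text
[0.5196 0.2331 0.1671] [ 2.8443  0.0113 -3.0334] 0.038519390254241795
[[316.5734 223.4218]]
0.97 [292.7, 151.6, 52.0, 145.5] [[0.44886734894198366, 0.24143318623323715, 0.03999999999999998], [0.5855203888769454, 0.3076795078104484, 0.03999999999999998]]
0.17 [2.3, 251.7, 171.4, 162.5] [[0.546142143003259, -0.030211490303074462, 0.03999999999999998], [0.7238893007515989, 0.13211532947864965, 0.03999999999999998]]
0.68 [297.9, 222.9, 23.9, 50.1]
0.57 [382.2, 325.2, 43.3, 55.5]
[[401.5806 352.106 ]
 [415.6061 330.6929]
 [386.7773 374.7065]]
```

View pics/c10.png

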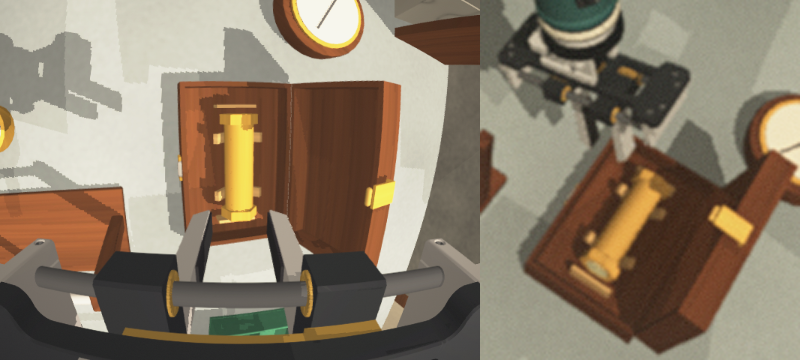

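```bash
cat >> kin.py <<'E'
TIP=.020
CO=np.array([.513,.272,0]);CA=1.68
def cs(x,y,z): return CO+Rz(CA).apply([x,y,z])
E
python3 - <<'E'
from kin import *
R=down(1.68)
hi=cs(.03,0,.23)+[0,0,.05]; bh=cs(.165,0,.22); lo=cs(.165,0,.125)
for p in(hi,bh,lo): print(p)
q=path([(hi,R),(bh-[0,0,TIP],R),(lo-[0,0,TIP],R)])
print(go(hi,R)); 
g0=lo-[0,0,TIP]; print('hi->bh',R.inv().apply(bh-[0,0,TIP]-hi),'bh->lo',R.inv().apply(lo-bh))
pts=[]
for f in(1.6,1.4,1.2,1.0,.8,.6,.45,.3,.2,.1):
    r=.122; w=cs(.07-r*np.cos(f)+.032*np.sin(f)+.009*np.sin(f),0,.0345+r*np.sin(f)+.032*np.cos(f)-.006*np.sin(f)*0); pts.append(w-[0,0,TIP])
    print(f,(R.inv().apply(pts[-1]-g0)).round(3).tolist())
path([(p,R) for p in pts[::3]],4,q)
E
```

```text
[0.5097 0.3018 0.28  ]
[0.495 0.436 0.22 ]
[0.495 0.436 0.125]
leg end q [0.439  0.1858 1.0737 0.     1.8821 0.3298] max err 7.330383074609584e-10
leg end q [0.6363 0.3342 1.0489 0.     1.7585 0.5271] max err 4.440892098500626e-15
leg end q [ 0.6363  0.3563  1.2078 -0.      1.5776  0.5271] max err 4.396013028045691e-09
(array([-0.0013,  0.1007, -0.0946]), array([ 13.2575, -13.4322,  89.2969]))
hi->bh [ 0.135 -0.     0.08 ] bh->lo [ 0.    -0.     0.095]
1.6 [-0.05, 0.0, -0.031]
1.4 [-0.075, 0.0, -0.035]
1.2 [-0.101, 0.0, -0.035]
1.0 [-0.126, 0.0, -0.029]
0.8 [-0.151, -0.0, -0.019]
0.6 [-0.173, 0.0, -0.005]
0.45 [-0.187, 0.0, 0.009]
0.3 [-0.199, 0.0, 0.024]
0.2 [-0.206, 0.0, 0.035]
0.1 [-0.212, -0.0, 0.046]
leg end q [ 0.5671  0.2829  1.241  -0.      1.6177  0.4579] max err 2.1086452855426414e-09
leg end q [ 0.4527  0.2035  1.3395 -0.      1.5985  0.3435] max err 3.3306690738754696e-15
leg end q [ 0.3529  0.1708  1.4541 -0.      1.5166  0.2437] max err 9.159339953157541e-15
leg end q [ 0.3093  0.1779  1.5234 -0.      1.4402  0.2001] max err 3.829811808093261e-09
```

servo_tool(
  commands=[0, 0.02, -0.05, 0, 0, 0, 0.0, 0, 0.06, -0.095, 0, 0, 0, 0.0, 0, 0.1, -0.095, 13.3, -13.4, 89.3, 0.0, 0, 0.1, -0.095, 13.3, -13.4, 89.3, 0.0, 0, 0.1, -0.095, 13.3, -13.4, 89.3, 0.0, 0, 0.1, -0.095, 13.3, -13.4, 89.3, 0.0, 0, 0.1, -0.095, 13.3, -13.4, 89.3, 0.0, 0, 0.1, -0.095, 13.3, -13.4, 89.3, 0.0, 0, 0.1, -0.095, 13.3, -13.4, 89.3, 0.0, 0, 0.1, -0.095, 13.3, -13.4, 89.3, 0.0],
)

```text
time: 28.22
tool_pos: [0.5084, 0.3011, 0.2799]
ee_rot: [3.129, -0.011, 1.766]
wrist_force: [-0.4, 0.6, 0.5]
width: 0.0005
finger_force: 0.0
```

servo_tool(
  commands=[0, 0, 0, 0, 0, 0, 0.0, 0, 0, 0, 0, 0, 0, 0.0],
)

```text
time: 28.48
tool_pos: [0.5089, 0.3008, 0.2811]
ee_rot: [3.126, -0.013, 1.774]
wrist_force: [0.2, -0.3, 0.0]
width: 0.0004
finger_force: 0.0
```

```bash
python3 - <<'E'
from kin import *
from bench import robot
R=down(1.68); o=robot.get_obs(); print(o['tool_pos'],o['ee_rot'],o['width'])
for p in(cs(.165,0,.20),cs(.165,0,.105)): print(go(p,R))
E
```

```text
[0.5089 0.3008 0.2811] [ 3.1265 -0.0126  1.7738] 0.00040030552646158136
(array([0.1342, 0.0124, 0.0829]), array([ 0.8331, -0.7595,  5.369 ]))
(array([0.133 , 0.011 , 0.1779]), array([ 0.8331, -0.7595,  5.369 ]))
```

Go behind the lid and lower.

servo_tool(
  commands=[0.06, 0.005, 0.02, 0.8, -0.8, 5.4, 0.0, 0.12, 0.012, 0.04, 0.8, -0.8, 5.4, 0.0, 0.134, 0.012, 0.083, 0.8, -0.8, 5.4, 0.0, 0.134, 0.012, 0.083, 0.8, -0.8, 5.4, 0.0, 0.133, 0.011, 0.12, 0.8, -0.8, 5.4, 0.0, 0.133, 0.011, 0.16, 0.8, -0.8, 5.4, 0.0, 0.133, 0.011, 0.178, 0.8, -0.8, 5.4, 0.0, 0.133, 0.011, 0.178, 0.8, -0.8, 5.4, 0.0, 0.133, 0.011, 0.178, 0.8, -0.8, 5.4, 0.0],
)

```text
time: 29.6
tool_pos: [0.4976, 0.4365, 0.1092]
ee_rot: [3.135, -0.002, 1.676]
wrist_force: [-0.7, -0.2, 0.9]
width: 0.0007
finger_force: 0.0
```

```bash
python3 - <<'E'
from kin import *
from bench import robot
R=down(1.68); o=robot.get_obs(); print(o['tool_pos'],o['ee_rot'],o['wrist_force'])
for f in(1.6,1.4,1.2,1.0,.8,.6,.45,.3,.2,.1):
    r=.122; w=cs(.07-r*np.cos(f)+.041*np.sin(f),0,.0345+r*np.sin(f)+.032*np.cos(f)-TIP)
    a,b=go(w,R); print(f,a.round(3).tolist(),b.round(1).tolist())
E
```

```text
[0.4976 0.4365 0.1092] [ 3.1352 -0.0018  1.6761] [-0.7137 -0.1639  0.8758]
1.6 [-0.051, -0.002, -0.026] [0.4, -0.1, -0.2]
1.4 [-0.076, -0.002, -0.031] [0.4, -0.1, -0.2]
1.2 [-0.101, -0.002, -0.031] [0.4, -0.1, -0.2]
1.0 [-0.127, -0.002, -0.025] [0.4, -0.1, -0.2]
0.8 [-0.151, -0.002, -0.015] [0.4, -0.1, -0.2]
0.6 [-0.173, -0.002, -0.001] [0.4, -0.1, -0.2]
0.45 [-0.187, -0.002, 0.012] [0.4, -0.1, -0.2]
0.3 [-0.2, -0.002, 0.028] [0.4, -0.1, -0.2]
0.2 [-0.207, -0.002, 0.039] [0.4, -0.1, -0.2]
0.1 [-0.213, -0.002, 0.05] [0.4, -0.1, -0.2]
```

servo_tool(
  commands=[-0.03, -0.002, -0.01, 0, 0, 0, 0.0, -0.051, -0.002, -0.018, 0, 0, 0, 0.0, -0.076, -0.002, -0.025, 0, 0, 0, 0.0, -0.101, -0.002, -0.028, 0, 0, 0, 0.0, -0.127, -0.002, -0.024, 0, 0, 0, 0.0, -0.151, -0.002, -0.015, 0, 0, 0, 0.0, -0.173, -0.002, -0.001, 0, 0, 0, 0.0, -0.187, -0.002, 0.012, 0, 0, 0, 0.0, -0.2, -0.002, 0.028, 0, 0, 0, 0.0, -0.207, -0.002, 0.039, 0, 0, 0, 0.0],
)

```text
time: 30.85
tool_pos: [0.516, 0.2291, 0.0663]
ee_rot: [3.14, 0.001, 1.676]
wrist_force: [-0.3, 0.5, 1.4]
width: 0.0006
finger_force: 0.2
```

```bash
python3 - <<'E'
from kin import *
from bench import robot,snapshot,spotter
R=down(1.68); o=robot.get_obs(); print(o['tool_pos'],o['ee_rot'],o['wrist_force'])
s=snapshot('scene')
for r in spotter.trace('lid',s)[:2]:print(r['conf'],r['box'])
for x,z in((-.064,.0665),(-.064,.062),(-.062,.0595)): print(go(cs(x,0,z-TIP),R)[0])
c=lambda f:[proj('s',cs(.07-.14*np.cos(f)+.032*np.sin(f),y,.0345+.14*np.sin(f)+.032*np.cos(f))).round(0).tolist() for y in(-.105,.105)]
for f in(1.65,.5,.3,.2,.1,0):print(f,c(f))
E
```

```text
[0.516  0.2291 0.0663] [3.1398 0.0007 1.676 ] [-0.2891  0.4566  1.3635]
0.77 [354.7, 304.2, 99.5, 105.1]
0.33 [231.9, 157.9, 22.3, 48.6]
[-0.0209  0.0028  0.0188]
[-0.0209  0.0028  0.0233]
[-0.0189  0.0028  0.0258]
1.65 [[436.0, 402.0], [483.0, 319.0]]
0.5 [[367.0, 364.0], [417.0, 291.0]]
0.3 [[359.0, 364.0], [409.0, 292.0]]
0.2 [[356.0, 364.0], [406.0, 293.0]]
0.1 [[354.0, 365.0], [403.0, 295.0]]
0 [[352.0, 366.0], [400.0, 297.0]]
```

servo_tool(
  commands=[-0.01, 0, 0.008, 0, 0, 0, 0.0, -0.018, 0, 0.014, 0, 0, 0, 0.0, -0.018, 0, 0.02, 0, 0, 0, 0.0, -0.018, 0, 0.024, 0, 0, 0, 0.0, -0.018, 0, 0.028, 0, 0, 0, 0.0, -0.018, 0, 0.031, 0, 0, 0, 0.0],
)

```text
time: 31.7
tool_pos: [0.519, 0.2126, 0.0455]
ee_rot: [3.135, -0.0, 1.677]
wrist_force: [-16.0, -5.9, 42.7]
width: 0.0006
finger_force: 21.5
```

servo_tool(
  commands=[-0.018, 0, 0.01, 0, 0, 0, 0.0, -0.018, 0, -0.04, 0, 0, 0, 0.0, -0.018, 0.0, -0.1, 0, 0, 0, 0.03, -0.018, 0.0, -0.16, 0, 0, 0, 0.06, -0.018, 0, -0.2, 0, 0, 0, 0.06, -0.018, 0, -0.2, 0, 0, 0, 0.06],
)

```text
time: 32.45
tool_pos: [0.5216, 0.1945, 0.2409]
ee_rot: [3.13, -0.001, 1.676]
wrist_force: [0.2, 1.0, 0.1]
width: 0.0367
finger_force: 0.0
```

```bash
python3 - <<'E'
from kin import *
from bench import robot,snapshot,spotter
o=robot.get_obs(); print(o['tool_pos'],o['ee_rot'])
o,w=wshot('w12'); s=snapshot('scene'); t=snapshot('top'); cv2.imwrite('pics/s12.png',s['img']); cv2.imwrite('pics/t12.png',t['img'])
for n,p in(('w',w),('s',s),('t',t)):
    for r in spotter.trace('lid',p)[:1]:print(n,r['conf'],r['box'])
for n in 'st':
  for r in spotter.trace('hanger1',s if n=='s' else t)[:5]:print(n,round(r['conf'],2),r['box'])
for f in(0,.07):
    P=[cs(.07-.14*np.cos(f)+.032*np.sin(f),y,.0345+.14*np.sin(f)+.032*np.cos(f)) for y in(-.105,.105)]
    print(f,wproj(o,S,P),proj('s',P),proj('t',P))
E
```

```text
[0.5216 0.1945 0.2409] [ 3.13   -0.0006  1.6765]
w 0.89 [210.9, 75.1, 208.6, 146.2]
s 0.97 [353.5, 294.5, 100.9, 112.4]
t 0.78 [160.6, 191.8, 70.6, 95.0]
s 0.9 [296.2, 224.7, 22.8, 50.3]
s 0.85 [282.3, 192.2, 18.5, 54.6]
s 0.82 [245.9, 179.0, 19.1, 55.0]
s 0.57 [231.9, 158.5, 19.8, 46.3]
t 0.91 [363.8, 260.7, 30.8, 27.8]
t 0.87 [449.8, 257.5, 30.1, 28.3]
t 0.7 [405.3, 243.3, 36.7, 26.3]
t 0.62 [322.3, 239.8, 21.4, 30.9]
0 [[416.1891 212.2718]
 [215.7743 213.7477]] [[351.9634 365.8094]
 [400.454  296.6382]] [[214.8721 189.389 ]
 [224.2195 279.6658]]
0.07 [[418.7896 211.5546]
 [213.2093 213.0656]] [[353.2301 364.9401]
 [401.9841 295.3143]] [[212.7758 188.586 ]
 [222.1648 279.6299]]
```

```bash
python3 - <<'E'
from kin import *
R=down(0); p=[.36,-.20,.26]; print(go(p,R)); path([(p,R)],10)
E
```

```text
(array([-0.3751, -0.1996, -0.025 ]), array([ 0.0192,  0.0503, 96.0546]))
leg end q [-0.6449 -0.2254  1.5172  0.      1.8498  0.9259] max err 2.272131978007727e-11
```

servo_tool(
  commands=[-0.375, -0.2, -0.025, 0, 0, 96, 0.05, -0.375, -0.2, -0.025, 0, 0, 96, 0.05, -0.375, -0.2, -0.025, 0, 0, 96, 0.05, -0.375, -0.2, -0.025, 0, 0, 96, 0.05, -0.375, -0.2, -0.025, 0, 0, 96, 0.05, -0.375, -0.2, -0.025, 0, 0, 96, 0.05, -0.375, -0.2, -0.025, 0, 0, 96, 0.05, -0.375, -0.2, -0.025, 0, 0, 96, 0.05, -0.375, -0.2, -0.025, 0, 0, 96, 0.05, -0.375, -0.2, -0.025, 0, 0, 96, 0.05],
)

```text
time: 34.1
tool_pos: [0.3598, -0.1999, 0.2605]
ee_rot: [-3.141, -0.002, 0.002]
wrist_force: [0.1, -0.3, -0.1]
width: 0.0501
finger_force: 0.0
```

servo_tool(
  commands=[0, 0, 0, 0, 0, 0, 0.05],
)

```text
time: 34.22
tool_pos: [0.3601, -0.1996, 0.2607]
ee_rot: [-3.141, -0.002, 0.004]
wrist_force: [0.3, 0.0, -0.6]
width: 0.0501
finger_force: 0.0
```

```bash
cat > hang.py <<'E'
from kin import *
from scipy.optimize import minimize
def box(x0,x1,y0,y1,z0,z1): return np.array([[x,y,z] for x in(x0,x1) for y in(y0,y1) for z in(z0,z1)])
c=np.linspace(0,2*np.pi,24,endpoint=False)
PARTS=[np.concatenate([np.stack([.032*np.cos(c),.032*np.sin(c),0*c+z],1) for z in(0,.03)]),box(-.042,-.014,-.008,.008,.106,.143),box(-.015,-.010,-.009,.009,.03,.115),box(-.015,.015,-.009,.009,.110,.115),box(.010,.015,-.009,.009,.088,.115)]
def mask(p,pr,parts=PARTS):
    m=np.zeros((480,640),np.uint8)
    for q in parts:
        h=cv2.convexHull((pr(world(p[:3],q+[0,0,p[3] if len(p)>3 else 0]))*16).astype(np.int32)); cv2.fillConvexPoly(m,h,1,shift=4)
    return m.astype(bool)
def teak(img):  # teak block colour
    h=cv2.cvtColor(img,cv2.COLOR_BGR2HSV).astype(int); return ((h[...,0]<14)&(h[...,1]>120)&(h[...,2]>60))
def fith(obs,p0):
    "obs: list of (projector, region, image)"
    def cost(p):
        s=0
        for pr,reg,img in obs:
            m=mask(p,pr); s-=(m&reg).sum()/max(1,(m|reg).sum())
        return s
    best=None
    for da in(0,.25,-.25):
        r=minimize(cost,np.add(p0,[0,0,da]),method='Nelder-Mead',options=dict(initial_simplex=np.add(p0,[0,0,da])+np.array([[0,0,0],[.008,0,0],[0,.008,0],[0,0,.25]]),xatol=2e-4,fatol=1e-4))
        if best is None or r.fun<best.fun: best=r
    return best.x,best.fun/len(obs)
E
python3 - <<'E'
from hang import *
from bench import robot,spotter,snapshot
o,w=wshot('w13'); s=snapshot('scene');t=snapshot('top'); print(o['tool_pos'],o['ee_rot'])
P={'w':(lambda q:wproj(o,S,q),w),'s':(lambda q:proj('s',q),s),'t':(lambda q:proj('t',q),t)}
tr={k:[r for r in spotter.trace('hanger1',v[1]) if r['conf']>.3] for k,v in P.items()}
for r in tr['w']:print(round(r['conf'],2),r['box'])
for n,p0 in dict(A=(.476,-.059,.13),B=(.4255,-.158,.28),C=(.465,-.264,.36),D=(.432,-.364,-.5)).items():
    allo=[]
    for k in 'wst':
        m0=mask(p0,P[k][0]); best=max(tr[k],key=lambda r:(m0&r['region']).sum()/(m0|r['region']).sum())
        iou=(m0&best['region']).sum()/(m0|best['region']).sum()
        if iou>.25:
            ob=(P[k][0],best['region'],None); allo.append(ob); x,f=fith([ob],p0); print(n,k,round(iou,2),x,round(f,3))
    print(n,'all',*fith(allo,p0))
E
```

```text
[ 0.3601 -0.1996  0.2607] [-3.1413 -0.0023  0.0038]
0.94 [345.5, 96.1, 70.9, 67.3]
0.86 [427.9, 127.7, 73.3, 70.0]
0.77 [256.2, 130.2, 58.6, 74.9]
0.7 [157.9, 90.2, 72.5, 62.3]
A w 0.93 [ 0.4753 -0.0598  0.1146] -0.948
A s 0.87 [ 0.476  -0.0582  0.1722] -0.88
A t 0.86 [ 0.476  -0.0585  0.0725] -0.881
A all [ 0.476  -0.0595  0.1437] -0.8940705377500686
B w 0.92 [ 0.4243 -0.1589  0.3103] -0.964
B s 0.84 [ 0.4237 -0.1584  0.3754] -0.864
B t 0.69 [ 0.4277 -0.1565 -1.0256] -0.803
B all [ 0.4248 -0.1584  0.3321] -0.83211855210517
C w 0.91 [ 0.4651 -0.267   0.2652] -0.93
C s 0.9 [ 0.4639 -0.2663  0.4019] -0.925
C t 0.61 [ 0.4713 -0.2587 -1.0999] -0.713
C all [ 0.465  -0.2652  0.3224] -0.8171488298719815
D w 0.91 [ 0.4316 -0.3674 -0.6211] -0.966
D s 0.81 [ 0.4325 -0.3676 -0.5956] -0.875
D all [ 0.4314 -0.3672 -0.624 ] -0.9177856178442914
```

```bash
cat >> hang.py <<'E'
RK=np.array([.614,-.117]);RA=.081
def rk(x,y): return RK+Rz(RA).apply([x,y,0])[:2]
def tcp(h,z0=0,dx=0): # hanger pose (x,y,yaw) -> TCP
    x,y,a=h; return np.array([x+(-.028+dx)*np.cos(a),y+(-.028+dx)*np.sin(a),.098+z0])
def pr(n,p,R):
    a,b=go(p,R); print(n,a.round(4).tolist(),b.round(1).tolist())
def seq(start,pts): # shifts in start's tool axes (start yaw)
    Ri=down(start[1]).inv()
    for n,(p,y) in pts.items(): print(n,Ri.apply(p-start[0]).round(4).tolist(),'az',round(np.degrees(start[1]-y),1))
E
python3 - <<'E'
from hang import *
h=(.4315,-.3674,-.62)
g=tcp(h); R=down(h[2]); path([(g+[0,0,.12],R),(g,R)],6); pr('pre',g+[0,0,.12],R); pr('grasp',g,R)
E
```

```text
leg end q [-0.8149  0.058   1.337   0.      1.7465  1.3759] max err 1.0861279395747856e-13
leg end q [-0.8149  0.0956  1.5352 -0.      1.5108  1.3759] max err 1.4585098480419626e-14
pre [0.0481, 0.1516, 0.0431] [-0.0, -0.1, 35.6]
grasp [0.0478, 0.1516, 0.1631] [-0.0, -0.1, 35.6]
```

servo_tool(
  commands=[0.02, 0.06, 0.01, 0, 0, 10, 0.05, 0.048, 0.12, 0.03, 0, 0, 20, 0.05, 0.048, 0.152, 0.043, 0, 0, 30, 0.05, 0.048, 0.152, 0.043, 0, 0, 35.6, 0.05, 0.048, 0.152, 0.043, 0, 0, 35.6, 0.05, 0.048, 0.152, 0.09, 0, 0, 35.6, 0.05, 0.048, 0.152, 0.13, 0, 0, 35.6, 0.05, 0.048, 0.152, 0.155, 0, 0, 35.6, 0.05, 0.048, 0.152, 0.163, 0, 0, 35.6, 0.05, 0.048, 0.152, 0.163, 0, 0, 35.6, 0.05],
)

```text
time: 35.78
tool_pos: [0.409, -0.3516, 0.0988]
ee_rot: [-3.14, -0.003, -0.619]
wrist_force: [-0.1, -0.5, 0.2]
width: 0.0497
finger_force: 0.0
```

servo_tool(
  commands=[0, 0, 0, 0, 0, 0, 0.0, 0, 0, 0, 0, 0, 0, 0.0, 0, 0, 0, 0, 0, 0, 0.0, 0, 0, 0, 0, 0, 0, 0.0, 0, 0, 0, 0, 0, 0, 0.0, 0, 0, 0, 0, 0, 0, 0.0],
)

```text
time: 36.52
tool_pos: [0.4089, -0.3517, 0.0984]
ee_rot: [-3.14, -0.003, -0.62]
wrist_force: [0.8, 1.6, 2.1]
width: 0.0158
finger_force: 29.9
```

```bash
python3 - <<'E'
from hang import *
from bench import robot,spotter
o,w=wshot('w14'); print(o['tool_pos'],o['ee_rot'],o['width'],o['finger_force'])
# load sequence with approx yaw RA, from lifted pose
yw=o['ee_rot'][2]; st=(np.array([*o['tool_pos'][:2],o['tool_pos'][2]]),yw)
L=rk(-.05,.165); L0=rk(0,.165)
seq(st,{'lift':(st[0]+[0,0,.18],yw),'pre':(tcp((*L,RA),.18),RA)})
path([(st[0]+[0,0,.18],down(yw)),(tcp((*L,RA),.18),down(RA)),(tcp((*L0,RA),.066),down(RA)),(tcp((*rk(0,-.18),RA),.066),down(RA))])
E
```

```text
[ 0.4089 -0.3517  0.0984] [-3.1399 -0.0027 -0.6203] 0.015775932051190735 29.908643066883087
lift [0.0, 0.0, -0.18] az 0.0
pre [-0.1356, -0.386, -0.1796] az -40.2
leg end q [-0.8155  0.0642  1.2119  0.      1.8656  1.3756] max err 4.275543263607475e-12
leg end q [-0.0295  0.0307  1.2476  0.      1.8633  1.4603] max err 3.0545819374449505e-10
leg end q [-0.0199  0.1464  1.3469 -0.      1.6483  1.4699] max err 2.295082346423385e-09
leg end q [-0.5459  0.3639  1.081   0.      1.6967  0.9439] max err 5.3728519592734825e-09
```

servo_tool(
  commands=[0, 0, -0.05, 0, 0, 0, 0.0, 0, 0, -0.11, 0, 0, 0, 0.0, 0, 0, -0.17, 0, 0, 0, 0.0, -0.01, -0.03, -0.18, 0, 0, -5, 0.0, -0.03, -0.085, -0.18, 0, 0, -12, 0.0, -0.05, -0.145, -0.18, 0, 0, -20, 0.0, -0.072, -0.205, -0.18, 0, 0, -28, 0.0, -0.093, -0.265, -0.18, 0, 0, -36, 0.0, -0.115, -0.325, -0.18, 0, 0, -40.2, 0.0, -0.13, -0.37, -0.18, 0, 0, -40.2, 0.0],
)

```text
time: 37.83
tool_pos: [0.5171, 0.0271, 0.2766]
ee_rot: [3.142, 0.001, 0.083]
wrist_force: [1.3, -0.4, -3.8]
width: 0.0156
finger_force: 30.0
```

servo_tool(
  commands=[0, 0, 0, 0, 0, 0, 0.0, 0, 0, 0, 0, 0, 0, 0.0, 0, 0, 0, 0, 0, 0, 0.0],
)

```text
time: 38.2
tool_pos: [0.5172, 0.0237, 0.2778]
ee_rot: [3.141, -0.001, 0.079]
wrist_force: [0.1, -0.0, -3.4]
width: 0.0159
finger_force: 30.0
```

```bash
python3 - <<'E'
from hang import *
from bench import robot,spotter,snapshot
o,w=wshot('w15'); s=snapshot('scene'); t=snapshot('top'); cv2.imwrite('pics/t15.png',t['img'])
print(o['tool_pos'],o['ee_rot'],o['width'],o['wrist_force'])
# held hanger pose in tool: fit x,y,yaw,z using wrist+scene region
yw=o['ee_rot'][2]; p0=[o['tool_pos'][0]+.028*np.cos(yw),o['tool_pos'][1]+.028*np.sin(yw),yw,o['tool_pos'][2]-.098]
for k,pj,im in(('w',lambda q:wproj(o,S,q),w),('s',lambda q:proj('s',q),s),('t',lambda q:proj('t',q),t)):
    m0=mask(p0,pj); 
    for r in spotter.trace('hanger1',im):
        iou=(m0&r['region']).sum()/(m0|r['region']).sum()
        if iou>.15: print(k,round(r['conf'],2),r['box'],round(iou,2))
# rail edge pixels in the top view near the open end: bright line
g=cv2.cvtColor(t['img'],cv2.COLOR_BGR2GRAY)
for y in(.20,.18,.16,.14,.12):
    a=[proj('t',[*rk(x,y),.176]) for x in np.arange(-.03,.031,.001)]; v=[g[int(round(q[1])),int(round(q[0]))] for q in a]; v=np.array(v,int); print(y,v[::2].tolist())
E
```

```text
[0.5172 0.0237 0.2778] [ 3.1411 -0.0013  0.0793] 0.015929455444681856 [ 0.1171 -0.0314 -3.4046]
w 0.8 [279.2, 169.8, 80.7, 175.3] 0.91
s 0.61 [296.8, 216.4, 35.8, 64.1] 0.83
0.2 [64, 63, 58, 52, 42, 43, 44, 44, 49, 50, 55, 53, 56, 60, 60, 55, 55, 59, 65, 66, 65, 74, 68, 73, 72, 78, 77, 78, 77, 74, 79]
0.18 [65, 63, 40, 42, 42, 52, 45, 50, 52, 56, 55, 60, 61, 62, 62, 59, 65, 64, 62, 65, 72, 68, 71, 71, 75, 74, 78, 80, 77, 79, 79]
0.16 [39, 42, 48, 46, 51, 49, 49, 54, 59, 59, 64, 56, 61, 61, 62, 63, 65, 65, 69, 66, 69, 69, 71, 75, 77, 80, 79, 79, 79, 79, 82]
0.14 [81, 84, 35, 24, 34, 25, 23, 25, 14, 26, 26, 25, 25, 42, 62, 42, 55, 44, 48, 46, 53, 51, 54, 57, 48, 66, 66, 69, 69, 69, 67]
0.12 [85, 87, 84, 80, 84, 86, 87, 81, 87, 87, 83, 83, 81, 83, 85, 81, 88, 83, 85, 84, 85, 86, 81, 87, 86, 84, 83, 83, 86, 86, 86]
```

```bash
python3 - <<'E'
from hang import *
from bench import robot,spotter,snapshot
o,w=wshot(); s=snapshot('scene')
yw=o['ee_rot'][2]; z0=o['tool_pos'][2]-.098; p0=np.array([o['tool_pos'][0]+.028*np.cos(yw),o['tool_pos'][1]+.028*np.sin(yw),yw])
P5=[q+[0,0,z0] for q in PARTS]
import hang
hang.PARTS[:]=P5
ob=[]
for pj,im in((lambda q:wproj(o,S,q),w),(lambda q:proj('s',q),s)):
    m0=mask(p0,pj); r=max(spotter.trace('hanger1',im),key=lambda r:(m0&r['region']).sum()/(m0|r['region']).sum()); ob.append((pj,r['region'],None)); print(fith(ob[-1:],p0))
x,f=fith(ob,p0); print('p0',p0,'fit',x,f,'in tool x,y',Rz(-yw).apply([*(x[:2]-p0[:2]),0]))
for c,n in(('t','top0'),('s','scene0')):
    g=cv2.cvtColor(cv2.imread(f'pics/{n}.png'),cv2.COLOR_BGR2GRAY).astype(np.float32)
    for y in(.20,.17,.14,.11):
        a=np.array([proj(c,[*rk(x,y),.172]) for x in np.arange(-.03,.031,.001)],np.float32); v=cv2.remap(g,a[None,:,0],a[None,:,1],cv2.INTER_LINEAR)[0]
        print(c,y,v[::2].astype(int).tolist())
E
```

```text
(array([0.5443, 0.0259, 0.092 ]), np.float64(-0.9191721132897603))
(array([0.5426, 0.0265, 0.1331]), np.float64(-0.8618524332810047))
p0 [0.5454 0.0265 0.0801] fit [0.5428 0.0264 0.1246] -0.8872018199545011 in tool x,y [-0.0026  0.0001  0.    ]
t 0.2 [69, 69, 64, 61, 63, 62, 65, 66, 65, 63, 61, 61, 66, 85, 120, 147, 166, 169, 155, 63, 55, 58, 57, 56, 56, 56, 58, 58, 57, 62, 59]
t 0.17 [68, 68, 67, 69, 67, 68, 64, 70, 68, 65, 62, 61, 63, 85, 119, 151, 169, 165, 128, 56, 56, 57, 55, 54, 56, 57, 57, 58, 60, 62, 64]
t 0.14 [67, 68, 64, 63, 67, 67, 65, 66, 64, 61, 62, 59, 71, 107, 146, 171, 181, 172, 129, 77, 56, 58, 61, 59, 56, 58, 58, 55, 53, 60, 63]
t 0.11 [69, 61, 66, 62, 68, 65, 66, 64, 64, 62, 62, 62, 70, 101, 144, 173, 183, 177, 147, 46, 55, 57, 57, 57, 59, 57, 57, 57, 53, 53, 57]
s 0.2 [157, 156, 158, 156, 157, 157, 158, 159, 160, 156, 150, 130, 127, 149, 177, 193, 196, 182, 150, 116, 102, 100, 104, 111, 104, 85, 78, 76, 77, 76, 74]
s 0.17 [153, 155, 157, 157, 157, 159, 158, 159, 159, 157, 152, 140, 130, 149, 177, 195, 194, 183, 165, 154, 155, 158, 157, 142, 113, 86, 76, 75, 76, 75, 70]
s 0.14 [126, 132, 139, 140, 139, 140, 140, 140, 141, 140, 137, 129, 142, 174, 198, 205, 201, 186, 167, 151, 147, 149, 148, 135, 106, 80, 71, 69, 72, 69, 67]
s 0.11 [153, 154, 154, 155, 157, 155, 155, 155, 157, 158, 154, 144, 147, 173, 197, 209, 202, 184, 166, 154, 153, 156, 154, 142, 116, 91, 75, 72, 69, 69, 67]
```

```bash
sed -i 's/RK=np.array(\[.614,-.117\])/RK=np.array([.6155,-.117])/' hang.py; cat >> hang.py <<'E'
def load(dx=.0015,y=.165):
    R=down(RA)
    for n,x,z in(('pre',-.05,.18),('low',-.05,.105),('over',0,.105),('hung',0,.067),('press',0,.062)): pr(n,tcp((*rk(x,y),RA),z,dx),R)
E
python3 -c "
from hang import *
load()"
```

```text
pre [0.0097, -0.0158, 0.0005] [0.0, -0.2, 0.0]
low [0.0095, -0.0158, 0.0755] [0.0, -0.2, 0.0]
over [0.0595, -0.0158, 0.0757] [0.0, -0.2, 0.0]
hung [0.0594, -0.0158, 0.1137] [0.0, -0.2, 0.0]
press [0.0594, -0.0158, 0.1187] [0.0, -0.2, 0.0]
```

servo_tool(
  commands=[0.01, -0.016, 0.03, 0, 0, 0, 0.0, 0.01, -0.016, 0.076, 0, 0, 0, 0.0, 0.01, -0.016, 0.076, 0, 0, 0, 0.0, 0.04, -0.016, 0.076, 0, 0, 0, 0.0, 0.0595, -0.016, 0.076, 0, 0, 0, 0.0, 0.0595, -0.016, 0.076, 0, 0, 0, 0.0, 0.0595, -0.016, 0.076, 0, 0, 0, 0.0, 0.0595, -0.016, 0.09, 0, 0, 0, 0.0, 0.0595, -0.016, 0.105, 0, 0, 0, 0.0, 0.0595, -0.016, 0.113, 0, 0, 0, 0.0],
)

```text
time: 39.95
tool_pos: [0.5742, 0.0457, 0.165]
ee_rot: [-3.142, 0.001, 0.081]
wrist_force: [-9.2, -0.0, 18.2]
width: 0.0156
finger_force: 30.0
```

servo_tool(
  commands=[0, 0, 0, 0, 0, 0, 0.0, 0, 0, 0, 0, 0, 0, 0.0],
)

```text
time: 40.2
tool_pos: [0.5756, 0.0457, 0.1653]
ee_rot: [3.141, -0.002, 0.081]
wrist_force: [-0.1, 0.0, -3.2]
width: 0.016
finger_force: 30.0
```

```bash
python3 - <<'E'
from hang import *
from bench import robot
o=robot.get_obs(); print(o['tool_pos'],o['ee_rot'],o['wrist_force'],o['width'])
load()
for y in(.12,.05,-.18): pr(y,tcp((*rk(0,y),RA),.067,.0015),down(RA))
E
```

```text
[0.5756 0.0457 0.1653] [ 3.1415 -0.0022  0.0813] [-0.0876  0.0469 -3.1945] 0.01595117657830783
pre [-0.0496, 0.0004, -0.1128] [0.0, -0.1, 0.0]
low [-0.0498, 0.0004, -0.0378] [0.0, -0.1, 0.0]
over [0.0002, 0.0004, -0.0377] [0.0, -0.1, 0.0]
hung [0.0001, 0.0004, 0.0003] [0.0, -0.1, 0.0]
press [0.0001, 0.0004, 0.0053] [0.0, -0.1, 0.0]
0.12 [0.0001, 0.0454, 0.0003] [0.0, -0.1, 0.0]
0.05 [0.0001, 0.1154, 0.0003] [0.0, -0.1, 0.0]
-0.18 [0.0, 0.3454, 0.0003] [0.0, -0.1, 0.0]
```

servo_tool(
  commands=[0, 0, 0.003, 0, 0, 0, 0.0, 0, 0, 0.005, 0, 0, 0, 0.0, 0, 0, 0.005, 0, 0, 0, 0.0],
)

```text
time: 40.58
tool_pos: [0.5757, 0.0457, 0.1649]
ee_rot: [3.141, -0.006, 0.081]
wrist_force: [-7.1, -0.1, 10.9]
width: 0.0158
finger_force: 30.0
```

```bash
python3 - <<'E'
from hang import *
from bench import robot,spotter,snapshot
o,w=wshot('w16'); s=snapshot('scene'); cv2.imwrite('pics/s16.png',s['img'])
print(o['tool_pos'],o['ee_rot'],o['wrist_force'])
yw=o['ee_rot'][2]; z0=o['tool_pos'][2]-.098; p0=np.array([o['tool_pos'][0]+.028*np.cos(yw),o['tool_pos'][1]+.028*np.sin(yw),yw])
PARTS[:]=[q+[0,0,z0] for q in PARTS]
for pj,im in((lambda q:wproj(o,S,q),w),(lambda q:proj('s',q),s)):
    m0=mask(p0,pj); r=max(spotter.trace('hanger1',im),key=lambda r:(m0&r['region']).sum()/(m0|r['region']).sum()); print(fith([(pj,r['region'],None)],p0),p0)
E
```

```text
[0.5757 0.0457 0.1649] [ 3.1409 -0.0056  0.0814] [-7.0653 -0.0536 10.8636]
(array([0.5998, 0.0465, 0.0619]), np.float64(-0.8527614058065924)) [0.6036 0.048  0.0814]
(array([0.5995, 0.0464, 0.263 ]), np.float64(-0.787793427230047)) [0.6036 0.048  0.0814]
```

servo_tool(
  commands=[0, 0, -0.006, 0, 0, 0, 0.0, 0, 0.02, -0.006, 0, 0, 0, 0.0, 0, 0.055, -0.006, 0, 0, 0, 0.0, 0, 0.095, -0.006, 0, 0, 0, 0.0, 0, 0.135, -0.006, 0, 0, 0, 0.0, 0, 0.175, -0.006, 0, 0, 0, 0.0, 0, 0.215, -0.006, 0, 0, 0, 0.0, 0, 0.255, -0.006, 0, 0, 0, 0.0, 0, 0.295, -0.006, 0, 0, 0, 0.0, 0, 0.325, -0.006, 0, 0, 0, 0.0],
)

```text
time: 42.02
tool_pos: [0.6016, -0.2812, 0.1654]
ee_rot: [-3.141, -0.002, 0.079]
wrist_force: [0.6, 1.7, -2.0]
width: 0.0158
finger_force: 30.0
```

servo_tool(
  commands=[0, 0, 0, 0, 0, 0, 0.0, 0, 0, 0, 0, 0, 0, 0.0],
)

```text
time: 42.28
tool_pos: [0.6016, -0.2779, 0.1655]
ee_rot: [-3.14, -0.001, 0.081]
wrist_force: [-1.2, -0.0, -4.4]
width: 0.0157
finger_force: 30.0
```

```bash
python3 - <<'E'
from hang import *
from bench import robot,spotter,snapshot
o=robot.get_obs();print(o['tool_pos'],o['ee_rot'],o['wrist_force'],o['width'])
pr('m4',tcp((*rk(0,-.18),RA),.067,.0015),down(RA))
E
```

```text
[ 0.6016 -0.2779  0.1655] [-3.1402 -0.001   0.0809] [-1.2269 -0.0079 -4.4088] 0.015677395971026877
m4 [0.0004, 0.0207, 0.0004] [-0.1, -0.1, -0.0]
```

servo_tool(
  commands=[0, 0.02, 0, 0, 0, 0, 0.0, 0, 0.021, 0.001, 0, 0, 0, 0.0, 0, 0.021, 0.001, 0, 0, 0, 0.0, 0, 0.021, 0.001, 0, 0, 0, 0.03, 0, 0.021, 0.001, 0, 0, 0, 0.04, 0, 0.021, 0.001, 0, 0, 0, 0.04, 0, 0.021, -0.03, 0, 0, 0, 0.04, 0, 0.021, -0.09, 0, 0, 0, 0.05, 0, 0.021, -0.11, 0, 0, 0, 0.05, 0, 0.021, -0.11, 0, 0, 0, 0.05],
)

```text
time: 43.52
tool_pos: [0.6045, -0.2995, 0.2801]
ee_rot: [3.138, -0.008, 0.082]
wrist_force: [-0.3, 0.6, -0.2]
width: 0.0494
finger_force: 0.0
```

```bash
cat >> hang.py <<'E'
P_=[p.copy() for p in PARTS]
def find(guess,imgs,z0=0,need=.2):
    "imgs: list of (projector,picture); fit hanger standing at height z0 near guess"
    from bench import spotter
    PARTS[:]=[q+[0,0,z0] for q in P_]; ob=[]
    for pj,im in imgs:
        if 'tr' not in im: im['tr']=spotter.trace('hanger1',im)
        m0=mask(guess,pj); c=[((m0&r['region']).sum()/(m0|r['region']).sum(),r) for r in im['tr'] if r['conf']>.2]
        if c:
            i,r=max(c,key=lambda a:a[0])
            if i>need: ob.append((pj,r['region'],None))
    if not ob: return None
    return [fith([b],guess) for b in ob]
PS=lambda q:proj('s',q)
PT=lambda q:proj('t',q)
ST=dict(A=(.4755,-.0592,.125),B=(.4242,-.1587,.32),C=(.4645,-.2667,.30))
E
python3 - <<'E'
from hang import *
from bench import robot,spotter,snapshot
o,w=wshot('w17'); s=snapshot('scene'); t=snapshot('top'); print(o['tool_pos'],o['wrist_force'],o['width'])
W=lambda q:wproj(o,S,q)
print('hung', find((*rk(0,-.18),RA),[(PS,s),(PT,t),(W,w)],.066),rk(0,-.18))
for n in 'ABC': print(n,ST[n],find(ST[n],[(PS,s),(PT,t),(W,w)]))
E
```

```text
[ 0.6045 -0.2995  0.2801] [-0.2903  0.6265 -0.2073] 0.049389791564121
hung [(array([ 0.6303, -0.2958, -0.0086]), np.float64(-0.7204724409448819)), (array([ 0.6302, -0.2976,  0.091 ]), np.float64(-0.7488233837007678))] [ 0.6301 -0.2964]
A (0.4755, -0.0592, 0.125) [(array([ 0.4746, -0.0609,  0.0425]), np.float64(-0.8930957683741648)), (array([ 0.4776, -0.0576,  0.0787]), np.float64(-0.9177018633540373)), (array([ 0.4743, -0.0596,  0.095 ]), np.float64(-0.8980707395498392))]
B (0.4242, -0.1587, 0.32) [(array([ 0.4237, -0.1584,  0.3744]), np.float64(-0.8684531059683313)), (array([ 0.4319, -0.1562, -0.8789]), np.float64(-0.5855161787365177)), (array([ 0.4261, -0.155 , -0.5193]), np.float64(-0.49758094529214736))]
C (0.4645, -0.2667, 0.3) [(array([ 0.4628, -0.267 ,  0.3199]), np.float64(-0.9251781472684085)), (array([ 0.4645, -0.2656,  0.2985]), np.float64(-0.8098547062539482))]
```

```bash
python3 - <<'E'
from hang import *
h=(.464,-.267,.30)
g=tcp(h); R=down(h[2]); path([(g+[0,0,.12],R),(g,R)],6); pr('pre',g+[0,0,.12],R); pr('grasp',g,R)
E
```

```text
leg end q [-0.6716  0.0085  1.3881 -0.      1.7451  0.5992] max err 3.2004147864305403e-10
leg end q [-0.6716  0.0468  1.5871 -0.      1.5077  0.5992] max err 1.27675647831893e-14
pre [-0.1634, -0.0368, 0.0565] [-0.1, 0.0, -12.5]
grasp [-0.1633, -0.0366, 0.1765] [-0.1, 0.0, -12.5]
```

servo_tool(
  commands=[-0.06, -0.012, 0, 0, 0, -5, 0.05, -0.12, -0.025, 0.03, 0, 0, -12.5, 0.05, -0.163, -0.037, 0.057, 0, 0, -12.5, 0.05, -0.163, -0.037, 0.057, 0, 0, -12.5, 0.05, -0.163, -0.037, 0.057, 0, 0, -12.5, 0.05],
)

```text
time: 44.45
tool_pos: [0.4387, -0.2758, 0.2196]
ee_rot: [3.14, -0.004, 0.299]
wrist_force: [0.6, -0.2, 0.5]
width: 0.0502
finger_force: 0.0
```

```bash
python3 - <<'E'
from hang import *
from bench import robot,spotter,snapshot
o,w=wshot('w18'); s=snapshot('scene'); print(o['tool_pos'])
W=lambda q:wproj(o,S,q)
print(find((.464,-.267,.3),[(PS,s),(W,w)],need=.1))
g=tcp((.464,-.267,.30)); pr('grasp',g,down(.3))
E
```

```text
[ 0.4387 -0.2758  0.2196]
[(array([ 0.4659, -0.2662,  0.2936]), np.float64(-0.9561494551115723))]
grasp [-0.0031, -0.0025, 0.1231] [0.2, -0.3, 0.0]
```

servo_tool(
  commands=[-0.002, -0.003, 0.05, 0, 0, 0, 0.05, -0.002, -0.003, 0.09, 0, 0, 0, 0.05, -0.002, -0.003, 0.115, 0, 0, 0, 0.05, -0.002, -0.003, 0.122, 0, 0, 0, 0.05, -0.002, -0.003, 0.122, 0, 0, 0, 0.0, -0.002, -0.003, 0.122, 0, 0, 0, 0.0, -0.002, -0.003, 0.122, 0, 0, 0, 0.0, -0.002, -0.003, 0.122, 0, 0, 0, 0.0, -0.002, -0.003, 0.122, 0, 0, 0, 0.0, -0.002, -0.003, 0.122, 0, 0, 0, 0.0],
)

```text
time: 45.9
tool_pos: [0.4362, -0.2737, 0.0981]
ee_rot: [3.139, -0.003, 0.299]
wrist_force: [-1.4, -1.0, 4.1]
width: 0.0156
finger_force: 30.0
```

```bash
cat >> hang.py <<'E'
def carry():
    from bench import robot
    o=robot.get_obs(); print(o['tool_pos'],o['width'],o['finger_force'],o['time']); yw=o['ee_rot'][2]
    h=(*rk(-.05,.165),RA); pr('pre',tcp(h,.18,.0015),down(RA)); path([(o['tool_pos']+[0,0,.18],down(yw)),(tcp(h,.18),down(RA))],5)
E
python3 -c "
from hang import *
carry()"
```

```text
[ 0.4362 -0.2737  0.0981] 0.015594061998394054 29.988386034965515 45.9
pre [0.1792, -0.2741, -0.1799] [0.1, -0.2, 12.5]
leg end q [-0.6705  0.0093  1.2692  0.      1.8631  0.601 ] max err 1.8229915747565706e-10
leg end q [-0.0294  0.034   1.2442 -0.      1.8634  1.4604] max err 1.8489314076876404e-09
```

servo_tool(
  commands=[0, 0, -0.05, 0, 0, 0, 0.0, 0, 0, -0.11, 0, 0, 0, 0.0, 0, 0, -0.17, 0, 0, 0, 0.0, 0.02, -0.03, -0.18, 0, 0, 3, 0.0, 0.05, -0.08, -0.18, 0, 0, 7, 0.0, 0.085, -0.13, -0.18, 0, 0, 12.5, 0.0, 0.12, -0.18, -0.18, 0, 0, 12.5, 0.0, 0.15, -0.23, -0.18, 0, 0, 12.5, 0.0, 0.179, -0.274, -0.18, 0, 0, 12.5, 0.0, 0.179, -0.274, -0.18, 0, 0, 12.5, 0.0],
)

```text
time: 47.15
tool_pos: [0.5251, 0.045, 0.2752]
ee_rot: [-3.14, 0.001, 0.088]
wrist_force: [0.9, -0.6, -3.5]
width: 0.016
finger_force: 30.0
```

servo_tool(
  commands=[0, 0, 0, 0, 0, 0, 0.0, 0, 0, 0, 0, 0, 0, 0.0],
)

```text
time: 47.4
tool_pos: [0.5252, 0.0402, 0.277]
ee_rot: [3.141, -0.002, 0.079]
wrist_force: [0.1, 0.2, -3.2]
width: 0.0158
finger_force: 30.0
```

```bash
cat >> hang.py <<'E'
def held(dx=None,ym=None):
    from bench import robot,snapshot
    o,w=wshot(); s=snapshot('scene'); yw=o['ee_rot'][2]; print(o['tool_pos'],yw,o['wrist_force'],o['time'])
    p0=np.array([o['tool_pos'][0]+.028*np.cos(yw),o['tool_pos'][1]+.028*np.sin(yw),yw])
    for x,f in find(p0,[(lambda q:wproj(o,S,q),w),(PS,s)],o['tool_pos'][2]-.098): print(x,f,'offset in tool',Rz(-yw).apply([*(x[:2]-p0[:2]),0])[:2])
E
python3 -c "
from hang import *
held(); load(0)"
```

```text
[0.5252 0.0402 0.277 ] 0.07935734609928446 [ 0.0891  0.2105 -3.2274] 47.4
[0.555  0.042  0.0941] -0.9300981461286805 offset in tool [ 0.0018 -0.0005]
[0.5538 0.0413 0.0917] -0.9023076923076923 offset in tool [ 0.0006 -0.0011]
pre [-0.001, -0.0009, -0.0004] [0.0, -0.2, -0.1]
low [-0.0012, -0.0009, 0.0746] [0.0, -0.2, -0.1]
over [0.0488, -0.001, 0.0747] [0.0, -0.2, -0.1]
hung [0.0487, -0.001, 0.1127] [0.0, -0.2, -0.1]
press [0.0487, -0.001, 0.1177] [0.0, -0.2, -0.1]
```

servo_tool(
  commands=[-0.002, -0.001, 0.04, 0, 0, 0, 0.0, -0.002, -0.001, 0.075, 0, 0, 0, 0.0, -0.002, -0.001, 0.075, 0, 0, 0, 0.0, 0.025, -0.001, 0.075, 0, 0, 0, 0.0, 0.047, -0.001, 0.075, 0, 0, 0, 0.0, 0.047, -0.001, 0.075, 0, 0, 0, 0.0, 0.047, -0.001, 0.075, 0, 0, 0, 0.0, 0.047, -0.001, 0.09, 0, 0, 0, 0.0, 0.047, -0.001, 0.105, 0, 0, 0, 0.0, 0.047, -0.001, 0.113, 0, 0, 0, 0.0],
)

```text
time: 48.85
tool_pos: [0.571, 0.0462, 0.1638]
ee_rot: [-3.142, 0.001, 0.081]
wrist_force: [-9.0, -0.1, 15.6]
width: 0.0158
finger_force: 30.0
```

servo_tool(
  commands=[0, 0, 0.003, 0, 0, 0, 0.0, 0, 0, 0.003, 0, 0, 0, 0.0],
)

```text
time: 49.1
tool_pos: [0.5713, 0.0462, 0.1639]
ee_rot: [3.141, -0.002, 0.081]
wrist_force: [-7.3, -1.5, 7.4]
width: 0.0159
finger_force: 30.0
```

```bash
python3 -c "
from hang import *
from bench import robot
o=robot.get_obs(); print(o['tool_pos'],o['wrist_force'])
for y in(.165,-.10): pr(y,tcp((*rk(0,y),RA),.068,-.0015),down(RA))"
```

```text
[0.5713 0.0462 0.1639] [-7.3041 -1.478   7.4217]
0.165 [0.0014, 0.0012, -0.0021] [0.0, -0.1, 0.0]
-0.1 [0.0013, 0.2662, -0.002] [0.0, -0.1, 0.0]
```

servo_tool(
  commands=[0, 0, -0.005, 0, 0, 0, 0.0, 0, 0.02, -0.005, 0, 0, 0, 0.0, 0, 0.055, -0.005, 0, 0, 0, 0.0, 0, 0.095, -0.005, 0, 0, 0, 0.0, 0, 0.135, -0.005, 0, 0, 0, 0.0, 0, 0.175, -0.005, 0, 0, 0, 0.0, 0, 0.215, -0.005, 0, 0, 0, 0.0, 0, 0.245, -0.005, 0, 0, 0, 0.0, 0, 0.262, -0.005, 0, 0, 0, 0.0, 0, 0.262, -0.005, 0, 0, 0, 0.0],
)

```text
time: 50.35
tool_pos: [0.5934, -0.2163, 0.1657]
ee_rot: [-3.141, -0.001, 0.079]
wrist_force: [-0.2, 0.8, -3.5]
width: 0.0157
finger_force: 30.0
```

```bash
python3 -c "
from hang import *
from bench import robot
o=robot.get_obs(); print(o['tool_pos'],o['wrist_force'])
for y in(-.10,): pr(y,tcp((*rk(0,y),RA),.068,-.0015),down(RA))"
```

```text
[ 0.5934 -0.2163  0.1657] [-0.1682  0.8055 -3.4866]
-0.1 [0.0005, 0.0028, -0.0003] [-0.0, -0.1, -0.1]
```

servo_tool(
  commands=[0, 0.004, 0, 0, 0, 0, 0.0, 0, 0.004, 0.001, 0, 0, 0, 0.0, 0, 0.004, 0.001, 0, 0, 0, 0.0, 0, 0.004, 0.001, 0, 0, 0, 0.03, 0, 0.004, 0.001, 0, 0, 0, 0.04, 0, 0.004, 0.001, 0, 0, 0, 0.04, 0, 0.004, -0.03, 0, 0, 0, 0.04, 0, 0.004, -0.09, 0, 0, 0, 0.05, 0, 0.004, -0.11, 0, 0, 0, 0.05, -0.03, 0.004, -0.11, 0, 0, 0, 0.05],
)

```text
time: 51.6
tool_pos: [0.5657, -0.2218, 0.279]
ee_rot: [3.139, -0.007, 0.083]
wrist_force: [0.3, -0.5, -0.1]
width: 0.0502
finger_force: 0.0
```

```bash
python3 - <<'E'
from hang import *
from bench import robot,spotter,snapshot
o,w=wshot('w19'); s=snapshot('scene'); t=snapshot('top'); print(o['tool_pos'],o['time'])
W=lambda q:wproj(o,S,q)
for y in(-.18,-.1):print('hung', find((*rk(0,y),RA),[(PS,s),(PT,t),(W,w)],.066),rk(0,y))
for n in 'AB': print(n,ST[n],find(ST[n],[(PS,s),(PT,t),(W,w)]))
h=(.4242,-.1587,.32); g=tcp(h); R=down(h[2]); path([(g+[0,0,.12],R),(g,R)],6); pr('pre',g+[0,0,.12],R)
E
```

```text
[ 0.5657 -0.2218  0.279 ] 51.6
hung [(array([ 0.6288, -0.2974, -0.0143]), np.float64(-0.7205882352941176)), (array([ 0.6299, -0.2967,  0.0717]), np.float64(-0.6832651205093224))] [ 0.6301 -0.2964]
hung [(array([ 0.6227, -0.2173,  0.0863]), np.float64(-0.7572533849129593)), (array([ 0.6224, -0.217 ,  0.087 ]), np.float64(-0.6779396462018731))] [ 0.6236 -0.2167]
A (0.4755, -0.0592, 0.125) [(array([ 0.4771, -0.0591,  0.1099]), np.float64(-0.9280177187153932)), (array([ 0.4757, -0.0566, -0.0255]), np.float64(-0.8880248833592534)), (array([ 0.4745, -0.0605,  0.0281]), np.float64(-0.9044073853484217))]
B (0.4242, -0.1587, 0.32) [(array([ 0.426 , -0.1564,  0.3603]), np.float64(-0.8634146341463415)), (array([ 0.4235, -0.1758, -0.1566]), np.float64(-0.29183813443072704))]
leg end q [-0.5302 -0.184   1.5657 -0.      1.7599  0.7206] max err 1.2050715722780661e-10
leg end q [-0.5302 -0.1475  1.7725 -0.      1.5166  0.7206] max err 4.773959005888173e-14
pre [-0.1621, -0.0672, 0.0577] [0.0, -0.2, -13.7]
```

servo_tool(
  commands=[-0.05, -0.02, 0, 0, 0, -5, 0.05, -0.11, -0.045, 0.02, 0, 0, -13.7, 0.05, -0.162, -0.067, 0.058, 0, 0, -13.7, 0.05, -0.162, -0.067, 0.058, 0, 0, -13.7, 0.05, -0.162, -0.067, 0.058, 0, 0, -13.7, 0.05],
)

```text
time: 52.52
tool_pos: [0.3981, -0.168, 0.2187]
ee_rot: [3.139, -0.004, 0.32]
wrist_force: [-0.4, -0.2, 0.7]
width: 0.0503
finger_force: 0.0
```

```bash
cat >> hang.py <<'E'
def look(g):
    from bench import snapshot
    o,w=wshot(); s=snapshot('scene'); print(o['tool_pos'],o['time'])
    for nm,im,pj in(('w',w,lambda q:wproj(o,S,q)),('s',s,PS)):
        r=find(g,[(pj,im)],need=.1); print(nm,r)
        if r: h=r[0][0]; pr('grasp',tcp(h),down(h[2]))
E
python3 -c "
from hang import *
look((.4242,-.1587,.32))"
```

```text
[ 0.3981 -0.168   0.2187] 52.525
w [(array([ 0.4249, -0.159 ,  0.3069]), np.float64(-0.9287190082644629))]
grasp [-0.0016, -0.0023, 0.1222] [0.2, -0.3, 0.8]
s [(array([ 0.4238, -0.1583,  0.2881]), np.float64(-0.9688249400479616))]
grasp [-0.0022, -0.0037, 0.122] [0.2, -0.3, 1.9]
```

servo_tool(
  commands=[-0.001, -0.003, 0.05, 0, 0, 1, 0.05, -0.001, -0.003, 0.09, 0, 0, 1, 0.05, -0.001, -0.003, 0.115, 0, 0, 1, 0.05, -0.001, -0.003, 0.121, 0, 0, 1, 0.05, -0.001, -0.003, 0.121, 0, 0, 1, 0.0, -0.001, -0.003, 0.121, 0, 0, 1, 0.0, -0.001, -0.003, 0.121, 0, 0, 1, 0.0, -0.001, -0.003, 0.121, 0, 0, 1, 0.0, -0.001, -0.003, 0.121, 0, 0, 1, 0.0, -0.001, -0.003, 0.121, 0, 0, 1, 0.0],
)

```text
time: 53.98
tool_pos: [0.3961, -0.1657, 0.0979]
ee_rot: [3.139, -0.003, 0.303]
wrist_force: [-1.0, -1.6, 3.9]
width: 0.0157
finger_force: 30.0
```

```bash
python3 -c "
from hang import *
carry()"
```

```text
[ 0.3961 -0.1657  0.0979] 0.015661200514068958 29.99123901128769 53.975
pre [0.1862, -0.1584, -0.1798] [0.1, -0.2, 12.7]
leg end q [-0.5283 -0.1821  1.4463  0.      1.8774  0.7397] max err 8.186531559023871e-11
leg end q [-0.0294  0.034   1.2442  0.      1.8634  1.4604] max err 9.852505205414802e-10
```

servo_tool(
  commands=[0, 0, -0.05, 0, 0, 0, 0.0, 0, 0, -0.11, 0, 0, 0, 0.0, 0, 0, -0.17, 0, 0, 0, 0.0, 0, 0, -0.19, 0, 0, 2, 0.0, 0.03, -0.025, -0.19, 0, 0, 5, 0.0, 0.07, -0.06, -0.19, 0, 0, 9, 0.0, 0.11, -0.095, -0.19, 0, 0, 12.7, 0.0, 0.15, -0.13, -0.185, 0, 0, 12.7, 0.0, 0.186, -0.158, -0.18, 0, 0, 12.7, 0.0, 0.186, -0.158, -0.18, 0, 0, 12.7, 0.0],
)

```text
time: 55.22
tool_pos: [0.5255, 0.0438, 0.274]
ee_rot: [-3.14, 0.004, 0.086]
wrist_force: [-1.5, -0.5, -3.6]
width: 0.0157
finger_force: 30.0
```

servo_tool(
  commands=[0, 0, 0, 0, 0, 0, 0.0, 0, 0, 0, 0, 0, 0, 0.0],
)

```text
time: 55.48
tool_pos: [0.5251, 0.0401, 0.2775]
ee_rot: [3.141, -0.002, 0.08]
wrist_force: [0.3, -0.7, -2.3]
width: 0.0157
finger_force: 30.0
```

```bash
python3 -c "
from hang import *
held(); load(0)"
```

```text
[0.5251 0.0401 0.2775] 0.07965674504795572 [ 0.2755 -0.7012 -2.3161] 55.475
[0.5526 0.0417 0.091 ] -0.9471735105108376 offset in tool [-0.0005 -0.0005]
[0.5522 0.0418 0.3176] -0.8422310756972111 offset in tool [-0.0009 -0.0004]
pre [-0.0009, -0.0009, -0.0001] [0.0, -0.2, -0.1]
low [-0.0012, -0.0009, 0.0749] [0.0, -0.2, -0.1]
over [0.0488, -0.001, 0.0751] [0.0, -0.2, -0.1]
hung [0.0487, -0.001, 0.1131] [0.0, -0.2, -0.1]
press [0.0487, -0.001, 0.1181] [0.0, -0.2, -0.1]
```

Same load, x = 0.049, then slide to mark 2 (0.185 along).

servo_tool(
  commands=[-0.001, -0.001, 0.04, 0, 0, 0, 0.0, -0.001, -0.001, 0.075, 0, 0, 0, 0.0, -0.001, -0.001, 0.075, 0, 0, 0, 0.0, 0.025, -0.001, 0.075, 0, 0, 0, 0.0, 0.049, -0.001, 0.075, 0, 0, 0, 0.0, 0.049, -0.001, 0.075, 0, 0, 0, 0.0, 0.049, -0.001, 0.075, 0, 0, 0, 0.0, 0.049, -0.001, 0.09, 0, 0, 0, 0.0, 0.049, -0.001, 0.105, 0, 0, 0, 0.0, 0.049, -0.001, 0.113, 0, 0, 0, 0.0],
)

```text
time: 56.92
tool_pos: [0.573, 0.0461, 0.164]
ee_rot: [-3.142, 0.0, 0.081]
wrist_force: [-8.5, 0.1, 17.2]
width: 0.0157
finger_force: 30.0
```

servo_tool(
  commands=[0, 0, 0.003, 0, 0, 0, 0.0, 0, 0, 0.003, 0, 0, 0, 0.0],
)

```text
time: 57.18
tool_pos: [0.5733, 0.046, 0.1641]
ee_rot: [3.141, -0.002, 0.081]
wrist_force: [-7.3, 0.1, 7.7]
width: 0.0154
finger_force: 30.0
```

```bash
python3 -c "
from hang import *
from bench import robot
o=robot.get_obs(); print(o['tool_pos'],o['wrist_force'])
for y in(.165,-.02): pr(y,tcp((*rk(0,y),RA),.068,.0005),down(RA))"
```

```text
[0.5733 0.046  0.1641] [-7.282   0.0612  7.729 ]
0.165 [0.0013, 0.0009, -0.0019] [0.0, -0.1, 0.0]
-0.02 [0.0013, 0.1859, -0.0018] [0.0, -0.1, 0.0]
```

servo_tool(
  commands=[0, 0, -0.005, 0, 0, 0, 0.0, 0, 0.02, -0.005, 0, 0, 0, 0.0, 0, 0.055, -0.005, 0, 0, 0, 0.0, 0, 0.095, -0.005, 0, 0, 0, 0.0, 0, 0.135, -0.005, 0, 0, 0, 0.0, 0, 0.165, -0.005, 0, 0, 0, 0.0, 0, 0.182, -0.005, 0, 0, 0, 0.0, 0, 0.186, -0.005, 0, 0, 0, 0.0, 0, 0.186, -0.004, 0, 0, 0, 0.0, 0, 0.186, -0.004, 0, 0, 0, 0.0],
)

```text
time: 58.42
tool_pos: [0.5897, -0.1382, 0.1655]
ee_rot: [-3.141, -0.003, 0.083]
wrist_force: [-0.3, 1.3, -2.9]
width: 0.0158
finger_force: 30.0
```

servo_tool(
  commands=[0, 0, 0, 0, 0, 0, 0.03, 0, 0, 0, 0, 0, 0, 0.04, 0, 0, 0, 0, 0, 0, 0.04, 0, 0, -0.03, 0, 0, 0, 0.04, 0, 0, -0.09, 0, 0, 0, 0.05, 0, 0, -0.11, 0, 0, 0, 0.05, -0.03, 0, -0.11, 0, 0, 0, 0.05],
)

```text
time: 59.3
tool_pos: [0.5612, -0.142, 0.278]
ee_rot: [3.139, -0.007, 0.082]
wrist_force: [-0.3, -0.8, 0.6]
width: 0.05
finger_force: 0.0
```

```bash
python3 - <<'E'
from hang import *
from bench import robot,spotter,snapshot
o,w=wshot('w20'); s=snapshot('scene'); t=snapshot('top'); print(o['tool_pos'],o['time'])
W=lambda q:wproj(o,S,q)
for y in(-.18,-.1,-.02):print('hung', find((*rk(0,y),RA),[(PS,s),(PT,t),(W,w)],.066),rk(0,y))
print('A',find(ST['A'],[(PS,s),(PT,t),(W,w)]))
h=ST['A']; g=tcp(h); R=down(h[2]); path([(g+[0,0,.12],R),(g,R)],6); pr('pre',g+[0,0,.12],R)
E
```

```text
[ 0.5612 -0.142   0.278 ] 59.3
hung [(array([ 0.6291, -0.2974,  0.0312]), np.float64(-0.7607003891050583)), (array([ 0.629 , -0.2986,  0.0832]), np.float64(-0.6944894651539708))] [ 0.6301 -0.2964]
hung [(array([ 0.6238, -0.2161,  0.0835]), np.float64(-0.7755298651252408)), (array([ 0.6233, -0.2167,  0.0667]), np.float64(-0.7203160270880361))] [ 0.6236 -0.2167]
hung [(array([ 0.6176, -0.1358,  0.1181]), np.float64(-0.8175803402646503)), (array([ 0.6166, -0.1363,  0.1011]), np.float64(-0.718501411342058))] [ 0.6171 -0.1369]
A [(array([ 0.4748, -0.06  ,  0.0867]), np.float64(-0.9123595505617977)), (array([ 0.475 , -0.0592, -0.4085]), np.float64(-0.6935749588138386))]
leg end q [-0.2646 -0.137   1.5253 -0.      1.7533  1.1812] max err 2.670536733858694e-12
leg end q [-0.2646 -0.0992  1.7297 -0.      1.5112  1.1812] max err 5.773159728050814e-14
pre [-0.1057, -0.0878, 0.0569] [-0.0, -0.2, -2.5]
```

servo_tool(
  commands=[-0.04, -0.03, 0, 0, 0, -2, 0.05, -0.08, -0.065, 0.02, 0, 0, -2, 0.05, -0.106, -0.088, 0.057, 0, 0, -2, 0.05, -0.106, -0.088, 0.057, 0, 0, -2, 0.05, -0.106, -0.088, 0.057, 0, 0, -2, 0.05],
)

```text
time: 60.22
tool_pos: [0.4483, -0.063, 0.2192]
ee_rot: [3.14, -0.005, 0.116]
wrist_force: [1.4, 0.4, 0.6]
width: 0.0502
finger_force: 0.0
```

```bash
python3 -c "
from hang import *
look(ST['A'])"
```

```text
[ 0.4483 -0.063   0.2192] 60.225
w [(array([ 0.4758, -0.0605,  0.0622]), np.float64(-0.9272258064516129))]
grasp [-0.0019, -0.0017, 0.1224] [0.1, -0.4, 3.1]
s [(array([ 0.4764, -0.0591,  0.1401]), np.float64(-0.9119638826185101))]
grasp [-0.0009, -0.0008, 0.1222] [0.1, -0.3, -1.4]
```

servo_tool(
  commands=[-0.001, -0.001, 0.05, 0, 0, 0, 0.05, -0.001, -0.001, 0.09, 0, 0, 0, 0.05, -0.001, -0.001, 0.115, 0, 0, 0, 0.05, -0.001, -0.001, 0.121, 0, 0, 0, 0.05, -0.001, -0.001, 0.121, 0, 0, 0, 0.0, -0.001, -0.001, 0.121, 0, 0, 0, 0.0, -0.001, -0.001, 0.121, 0, 0, 0, 0.0, -0.001, -0.001, 0.121, 0, 0, 0, 0.0, -0.001, -0.001, 0.121, 0, 0, 0, 0.0, -0.001, -0.001, 0.121, 0, 0, 0, 0.0],
)

```text
time: 61.68
tool_pos: [0.4468, -0.062, 0.0981]
ee_rot: [3.14, -0.004, 0.116]
wrist_force: [0.8, -0.3, 4.3]
width: 0.0159
finger_force: 29.8
```

```bash
python3 -c "
from hang import *
carry()"
```

```text
[ 0.4468 -0.062   0.0981] 0.015899930604166987 29.76771891117096 61.675
pre [0.0914, -0.0932, -0.1796] [0.1, -0.2, 2.0]
leg end q [-0.2637 -0.1336  1.4043  0.      1.8709  1.1909] max err 1.3810304051038589e-10
leg end q [-0.0294  0.034   1.2442  0.      1.8634  1.4604] max err 2.394463741739472e-13
```

servo_tool(
  commands=[0, 0, -0.05, 0, 0, 0, 0.0, 0, 0, -0.11, 0, 0, 0, 0.0, 0, 0, -0.17, 0, 0, 0, 0.0, 0.02, -0.02, -0.18, 0, 0, 2, 0.0, 0.055, -0.055, -0.18, 0, 0, 2, 0.0, 0.091, -0.093, -0.18, 0, 0, 2, 0.0, 0.091, -0.093, -0.18, 0, 0, 2, 0.0, 0.091, -0.093, -0.18, 0, 0, 2, 0.0, 0.091, -0.093, -0.18, 0, 0, 2, 0.0],
)

```text
time: 62.8
tool_pos: [0.5246, 0.0404, 0.277]
ee_rot: [3.141, -0.001, 0.08]
wrist_force: [0.1, -0.1, -4.4]
width: 0.0156
finger_force: 30.0
```

```bash
python3 -c "
from hang import *
held(); load(0)"
```

```text
[0.5246 0.0404 0.277 ] 0.08006341707809561 [ 0.1277 -0.0723 -4.3833] 62.8
[0.5515 0.0416 0.0731] -0.9417782130808575 offset in tool [-0.0011 -0.0009]
[0.5512 0.0418 0.2392] -0.8370253164556962 offset in tool [-0.0014 -0.0007]
pre [-0.0005, -0.0007, -0.0002] [0.0, -0.2, -0.1]
low [-0.0007, -0.0007, 0.0748] [0.0, -0.2, -0.1]
over [0.0493, -0.0008, 0.0749] [0.0, -0.2, -0.1]
hung [0.0492, -0.0008, 0.1129] [0.0, -0.2, -0.1]
press [0.0491, -0.0008, 0.1179] [0.0, -0.2, -0.1]
```

servo_tool(
  commands=[0, -0.001, 0.04, 0, 0, 0, 0.0, 0, -0.001, 0.075, 0, 0, 0, 0.0, 0, -0.001, 0.075, 0, 0, 0, 0.0, 0.025, -0.001, 0.075, 0, 0, 0, 0.0, 0.05, -0.001, 0.075, 0, 0, 0, 0.0, 0.05, -0.001, 0.075, 0, 0, 0, 0.0, 0.05, -0.001, 0.075, 0, 0, 0, 0.0, 0.05, -0.001, 0.09, 0, 0, 0, 0.0, 0.05, -0.001, 0.105, 0, 0, 0, 0.0, 0.05, -0.001, 0.113, 0, 0, 0, 0.0],
)

```text
time: 64.25
tool_pos: [0.5737, 0.0462, 0.1647]
ee_rot: [3.142, 0.0, 0.081]
wrist_force: [-9.7, 0.3, 19.7]
width: 0.0158
finger_force: 30.0
```

servo_tool(
  commands=[0, 0, 0.003, 0, 0, 0, 0.0, 0, 0, 0.003, 0, 0, 0, 0.0],
)

```text
time: 64.5
tool_pos: [0.5739, 0.0462, 0.1648]
ee_rot: [3.141, -0.003, 0.081]
wrist_force: [-8.5, -0.4, 9.2]
width: 0.0157
finger_force: 30.0
```

```bash
python3 -c "
from hang import *
from bench import robot
o=robot.get_obs(); print(o['tool_pos'],o['wrist_force'])
for y in(.165,.06): pr(y,tcp((*rk(0,y),RA),.068,.001),down(RA))"
```

```text
[0.5739 0.0462 0.1648] [-8.4989 -0.4045  9.2331]
0.165 [0.0012, 0.001, -0.0012] [0.0, -0.1, 0.0]
0.06 [0.0012, 0.106, -0.0011] [0.0, -0.1, 0.0]
```

servo_tool(
  commands=[0, 0, -0.005, 0, 0, 0, 0.0, 0, 0.015, -0.005, 0, 0, 0, 0.0, 0, 0.04, -0.005, 0, 0, 0, 0.0, 0, 0.07, -0.005, 0, 0, 0, 0.0, 0, 0.095, -0.005, 0, 0, 0, 0.0, 0, 0.106, -0.005, 0, 0, 0, 0.0, 0, 0.106, -0.004, 0, 0, 0, 0.0, 0, 0.106, -0.004, 0, 0, 0, 0.0],
)

```text
time: 65.5
tool_pos: [0.5838, -0.0587, 0.1653]
ee_rot: [-3.141, -0.002, 0.082]
wrist_force: [1.3, 0.5, -3.8]
width: 0.0157
finger_force: 30.0
```

servo_tool(
  commands=[0, 0, 0, 0, 0, 0, 0.03, 0, 0, 0, 0, 0, 0, 0.04, 0, 0, 0, 0, 0, 0, 0.04, 0, 0, -0.03, 0, 0, 0, 0.04, 0, 0, -0.09, 0, 0, 0, 0.05, -0.03, 0, -0.11, 0, 0, 0, 0.05, -0.09, 0, -0.11, 0, 0, 0, 0.05, -0.15, 0, -0.11, 0, 0, 0, 0.05, -0.2, 0, -0.11, 0, 0, 0, 0.05],
)

```text
time: 66.62
tool_pos: [0.3825, -0.0756, 0.2757]
ee_rot: [3.14, -0.004, 0.082]
wrist_force: [-0.1, -1.2, 0.7]
width: 0.05
finger_force: 0.0
```

```bash
python3 - <<'E'
from hang import *
from bench import robot,spotter,snapshot
o,w=wshot('w21'); s=snapshot('scene'); t=snapshot('top'); print(o['tool_pos'],o['time'])
W=lambda q:wproj(o,S,q)
for y in(-.18,-.1,-.02,.06):print('hung', find((*rk(0,y),RA),[(PS,s),(PT,t),(W,w)],.066),rk(0,y))
for n in('tube','lid','dial','prism','barometer'):
    for r in spotter.trace(n,t)[:1]: print(n,round(r['conf'],2),r['box'])
a=cv2.resize(s['img'][150:420,150:510],(480,360),interpolation=cv2.INTER_CUBIC); b=cv2.resize(s['img'][280:420,340:460],(309,360),interpolation=cv2.INTER_CUBIC)
cv2.imwrite('pics/fin.png',np.hstack([a,b]))
E
```

```text
[ 0.3825 -0.0756  0.2757] 66.625
hung [(array([ 0.6278, -0.2978, -0.0665]), np.float64(-0.6811023622047244)), (array([ 0.632 , -0.2966, -0.006 ]), np.float64(-0.6923937360178971)), (array([ 0.6302, -0.2992,  0.0379]), np.float64(-0.6971187631763879))] [ 0.6301 -0.2964]
hung [(array([ 0.622 , -0.2167,  0.1414]), np.float64(-0.7290260366441659)), (array([ 0.6223, -0.214 , -0.0905]), np.float64(-0.6861499364675985)), (array([ 0.6241, -0.218 ,  0.0039]), np.float64(-0.9805122494432071))] [ 0.6236 -0.2167]
hung [(array([ 0.6167, -0.1346,  0.0911]), np.float64(-0.7838862559241706)), (array([ 0.619 , -0.1357,  0.08  ]), np.float64(-0.7302631578947368)), (array([ 0.6177, -0.138 ,  0.035 ]), np.float64(-0.9833971902937421))] [ 0.6171 -0.1369]
hung [(array([ 0.6095, -0.0568,  0.0972]), np.float64(-0.5525328330206379)), (array([ 0.612 , -0.0549,  0.2115]), np.float64(-0.6680053547523427)), (array([ 0.6112, -0.0577,  0.4067]), np.float64(-0.9760858955588092))] [ 0.6106 -0.0572]
lid 0.9 [157.0, 190.0, 74.5, 98.2]
dial 0.9 [482.6, 198.8, 39.3, 40.2]
prism 0.74 [118.6, 311.4, 62.5, 57.0]
barometer 0.95 [119.4, 309.7, 60.5, 58.7]
```

View pics/fin.png

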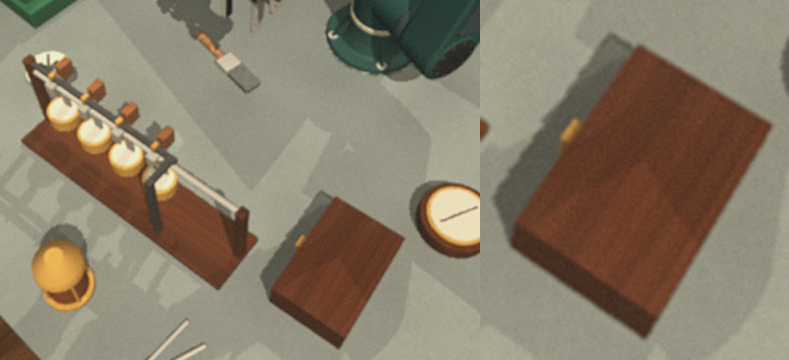

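servo_tool(
  commands=[0, 0, 0, 0, 0, 0, 0.05, 0, 0, 0, 0, 0, 0, 0.05, 0, 0, 0, 0, 0, 0, 0.05, 0, 0, 0, 0, 0, 0, 0.05, 0, 0, 0, 0, 0, 0, 0.05, 0, 0, 0, 0, 0, 0, 0.05, 0, 0, 0, 0, 0, 0, 0.05, 0, 0, 0, 0, 0, 0, 0.05, 0, 0, 0, 0, 0, 0, 0.05, 0, 0, 0, 0, 0, 0, 0.05],
)

```text
time: 68.42
tool_pos: [0.3843, -0.0757, 0.2751]
ee_rot: [3.141, -0.003, 0.081]
wrist_force: [0.2, -0.5, 0.8]
width: 0.0499
finger_force: 0.0
```

servo_tool(
  commands=[0, 0, 0, 0, 0, 0, 0.05, 0, 0, 0, 0, 0, 0, 0.05, 0, 0, 0, 0, 0, 0, 0.05, 0, 0, 0, 0, 0, 0, 0.05, 0, 0, 0, 0, 0, 0, 0.05, 0, 0, 0, 0, 0, 0, 0.05, 0, 0, 0, 0, 0, 0, 0.05, 0, 0, 0, 0, 0, 0, 0.05, 0, 0, 0, 0, 0, 0, 0.05, 0, 0, 0, 0, 0, 0, 0.05],
)

```text
time: 69.68
tool_pos: [0.3843, -0.0757, 0.2751]
ee_rot: [3.141, -0.003, 0.081]
wrist_force: [0.6, -1.0, 0.3]
width: 0.0499
finger_force: 0.0
```

```bash
python3 -c "
from bench import close_job
print(close_job())"
```

```text
the job is handed in; nothing more can be done
None
```

I handed the job in at about 70 s: all four hangers measured within about 4 mm of their own marks, the tube was seen lying in the cradle before the lid came down, and the lid was pressed shut with about 43 N (no reading of its angle, and no verdict came back).

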